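# Clip the sack truck's wheel back onto its axle

### The arm

A 6-joint arm with a two-finger parallel gripper is mounted at the origin on the work surface. World frame = base frame: x ahead of the robot, y to its left, z up, the work surface at z = 0. Lengths are in mm, angles in rad, forces in N, time in s.
With the tool pointing down it reaches from about 400 to 925 mm from the base axis. Payload 12.5 kg.
Tool frame: the origin (TCP) lies at the very end of the fingers, on their centre line; the grasp point (between the pads) lies 19 mm behind it; z points along the fingers, y is the line along which they close (so a half turn about z gives the same grasp; the last joint's range is limited). The gripper opens to 95 mm and grips with 3 to 60 N. Pads are 20 mm wide; open, the fingers measure 119 mm over their backs; the gripper's body (75 mm by 180 mm) begins 59 mm behind the grasp point.
Start: joints at [1.057, 0.491, 1.559, -0, 1.092, -0.106], TCP at [247.855, 573.772, 214.661] pointing down, gripper open.
Joint ranges: [-3.1, 3.1], [-0.84, 2.19], [0.05, 2.79], [-1.13, 4.28], [0.06, 2.93], [-2.69, 2.69]. Speed limits (rad/s): [2.22, 2.22, 2.79, 3.14, 3.14, 3.14].

### API

Orientations are given as [roll, pitch, yaw] about the fixed x, y, z axes, in that order (R = Rz(yaw) Ry(pitch) Rx(roll)).
In Python, from cell import * gives the robot as it stands.
- The arm moves only by the tool step_arm, never from a script. Its argument "plan" is a list of rows, each an object of numbers: "x", "y", "z": the shift along the tool's x, y, z in units of 25 mm (1.0 is 25 mm); "rx", "ry", "rz": the turn, a rotation vector about the tool's x, y, z in units of 0.1 rad (1.0 is 0.1 rad). In form: [{"x": .., "y": .., "z": .., "rx": .., "ry": .., "rz": ..}, ...]. A call has exactly 10 rows; each row shifts and turns the commanded pose from where the row before left it, along the tool's axes as they then stand; what a row does not reach is not made up. A row lasts 1/12 s, in which the tool goes at most 41.7 mm and 7.16 degrees, less where a joint would pass 70% of its speed; a pose out of reach is approached as far as the arm can. A call with a number of a shift or a turn outside -1 to 1 is refused whole. A call with a gripper value outside its range is refused whole. "jaw" is the closure, from -1 (fully open) to 1 (shut), so that 0 is half open, set as the call begins (left out, the last holds). The fingers move at their own pace and stop on an object; the grip force is fixed at half the most. Time passes only in rows, so rows that do not move let the fingers close, or fill a call up. It gives the time, the measured TCP pose, the force, the opening and the grip force at its end, in the units of the state.
- state(): the state, without advancing time (a new reading comes with each control period).
- read_camera(name): name is "scene" or "top" or "wrist"; returns a dict with "image" (400x640x3 uint8, red, green, blue), "depth" (400x640 float32, mm along the optical axis (not along the pixel's ray), 0 where there is no reading), "vfov" (degrees; the focal length in pixels is half the picture's height over the tangent of half this angle, whatever the lens; pixels are square), "cx", "cy" (the principal point, pixels), "R" (3x3) and "t" (3): a world point X has camera coordinates R X + t. Camera axes: x right, y down, z forward; pixel columns grow to the right and rows downward; lengths in mm; the calibration is good to about 2 mm. A picture is of the moment at which its call begins.
- job_done(): hands the job in; it is judged then, once.
The state is a dict: "t": time; "joints": joint angles; "qvel": joint speeds; "tau": joint torques, N m; "eef_pos": TCP position; "tcp_rot": TCP orientation; "ft_force": force on the tool from outside, world axes, zero at the start; "moment": the same for the moment, N m; "opening": opening from 0.0 (shut) to 1.0 (fully open); "grip_force": force on a finger pad.
Only numpy, scipy, OpenCV 4.12 (cv2) and the standard library are available. Lean on these libraries where they do the work, as an engineer would, in place of code of your own. Each camera call takes 0.05 s, during which the arm holds its last target. There are 200 camera calls.

### The job

Put the loose wheel of this sack-truck axle back into service: push the wheel fully home along the axle, then take the big steel R-clip out of the slotted wooden block and push its straight leg down through the cross hole near the axle's end until the bow springs over and sits snugly round the axle, and let go. Feel for the hole and do not force the clip or ram the wheel; leave everything else on the bench as it is.

Things in the scene. Friction and masses are not known exactly. Their poses are not given: they have to be found in the camera images.
- truck_axle: Sack-truck axle fixed on timber on the bench: blue 40 mm square beam, 25 mm round steel bar through it, level, centre line 100 mm up, a 160 mm wheel at each end; the far wheel is already clipped on, as an example. Origin: bench top below the near bar end, at the middle of its cross hole's float. y: along the bar, outwards off the near end; x: across it; z: up. Beam collar (wheel stop) at y = -95 mm, bar end y = +18 to +34 mm.
- stub_crown (a point): Top of the near bar end (112.5 mm up) where its cross hole lies when the bar is pushed fully in; axes as truck_axle. The hole, about 7.7 mm wide for 6 mm wire, goes straight down through the bar. The bar floats endwise in the beam (stiff, about 16 N), unmeasured: the true hole lies 0 to 16 mm outwards (+y) of this point, not off in x or z; look or feel for it. Felt along the bar, the leg drops in.
- hub_face (a point): Centre of the near wheel's outer hub face, 100 mm up on the bar's centre line; moves with the wheel; axes as truck_axle. Hub grey, 41 mm across, 80 mm long; the tyre (black, 160 mm across, 32 mm wide) has its outer face 24 mm further in (-y) than the hub face. With the wheel home the hub face is at y = -15 mm of truck_axle.
- wheel (a joint): How far the near wheel stands out from home along the bar: 0 = hub against the beam's collar, grows outwards (m). Starts 29 to 38 mm out, its hub covering the cross hole. Slides with about 5 N of friction, stays where left, and turns freely.
- clip_coil (a point): Centre of the big R-clip's double coil (28 mm across, 12 mm thick along y): the place to hold it. Stands coil up in a slot, coil centre 105 mm above the bench. z: from legs to coil; y: coil axis, square to the clip's flat. Straight leg: along -z, 11 mm to the -x side, its tip 90 mm below. Bow leg: on the +x side, its end also 90 mm below and 18 mm from the straight leg.
- clip_tip (a point): Blunt end of the big clip's straight leg, 6 mm thick, edge slightly chamfered; axes as clip_coil. Fitted: leg upright through the hole, tip 22.5 mm below the bar's underside (65 mm above the bench), coil centre 155 mm above the bench, clip y along the bar (either way round: the bow may go on either side).
- clip: The big R-clip as a whole, bright steel wire 6 mm thick, about 70 g; origin and axes as clip_coil. Going down, the leg's tip is some 23 mm into the bar when the bow meets it; pushing the bow over takes 7 to 12 N, then the force drops to nothing as it springs on (last 8 mm), and at once the neck stops hard against the bar (20 N within 1 mm).
- clip_bow (a joint): How far the big clip's bow leg is sprung open about the coil (rad): 0 at rest, about 0.06 as it rides over the bar, under 0.01 once it sits on it.
- clip_rack: Fixed wooden block that stores the clips: 160 mm (x) by 60 mm (y) by 60 mm high, origin under its centre. Three slots in its top along x (centres x = -50, 0, 50 mm), each 27 mm long, 8 mm wide, 45 mm deep. The big clip stands in one end slot, the small brass one in the other, their flats along the block's x; lift straight up.
- small_clip: Smaller brass-coloured R-clip of 5.6 mm wire, single coil 23 mm across, for another axle: leave it in its slot. Origin at its coil's centre, 80 mm above the bench.
- hammer: Bystander: hammer, wooden handle, 260 mm long, lying. Origin under its middle.
- screwdriver: Bystander: screwdriver with a red handle, 200 mm long, lying. Origin under its middle.
- tape: Bystander: roll of black tape lying flat, 96 mm across, 19 mm high. Origin under its centre.
- washer: Bystander: steel washer lying flat, 44 mm across, 4 mm high. Origin under its centre.
- grease_tin: Bystander: green tin, 84 mm across, 70 mm high, standing. Origin under its centre.
- pliers: Bystander: pliers with red handles, about 180 mm long, lying. Origin under the pivot.

How it is judged:
By the outcome, as a careful person would: the job done as asked, in the order asked, and still so for the second after the job is handed in, with the robot touching nothing.
It also fails if it takes over 72 s, if anything falls off the work surface, if the arm or the gripper's body presses on something with over 40 N, if the wrist force passes 120 N, or if a joint passes its speed limit or range.

## Working session

There is one attempt and no reset: what is moved stays moved. The work goes in short steps, Python scripts to look and compute and a tool call to move; the robot and the scene stay as the last step left them, time stands still between calls to the robot, and variables do not carry over. Pictures are saved under pics/ and viewed, at most 10 in all, crops included, and the job is handed in when it is done.

Besides the shell and the picture viewer there is one more tool, called after "Call:" as name([rows], argument=value, ...), one row to a line, values as JSON. step_arm: Moves the arm, as the interface text tells. Shifts and turns lie within -1 to 1; 1 stands for 25 mm of shift or 0.1 rad of turn. Its arguments: {"type":"object","properties":{"plan":{"type":"array","items":{"type":"object","properties":{"x":{"type":"number"},"y":{"type":"number"},"z":{"type":"number"},"rx":{"type":"number"},"ry":{"type":"number"},"rz":{"type":"number"}}}},"jaw":{"type":"number"}},"required":["plan"]}

```bash
mkdir -p pics
cat > h.py <<'E'
from cell import *
import numpy as np, cv2
def cam(n):
    c=read_camera(n); c['f']=200/np.tan(np.radians(c['vfov'])/2); c['R']=np.array(c['R']); c['t']=np.array(c['t']); return c
def pts(c,u,v,d):
    p=np.stack([(u-c['cx'])/c['f']*d,(v-c['cy'])/c['f']*d,d],-1); return (p-c['t'])@c['R']
def cloud(c):
    v,u=np.mgrid[0:400,0:640]; return pts(c,u,v,c['depth'].astype(float))
def plane(c,u,v,z):
    o=-c['R'].T@c['t']; r=c['R'].T@np.array([(u-c['cx'])/c['f'],(v-c['cy'])/c['f'],1]); return o+r*(z-o[2])/r[2]
def save(c,n,s=1): cv2.imwrite('pics/'+n,cv2.resize(c['image'][:,:,::-1],None,fx=s,fy=s))
E
python3 - <<'E'
from h import *
for n in ['top','scene']:
    c=cam(n); save(c,n+'0.png',1.25); np.savez(n+'0.npz',**c); print(n,-c['R'].T@c['t'],c['f'])
print(state())
E
```

```text
top [ 506.65956406  134.71416576 1223.906405  ] 501.65967730380197
scene [1040.8341166   675.88549623 1077.12857444] 481.7092273788276
{'t': 0.1, 'joints': array([ 1.05739815e+00,  4.91452058e-01,  1.55935725e+00, -3.56236474e-05,
        1.09171207e+00, -1.05558423e-01]), 'qvel': array([-4.00865369e-04, -1.48298424e-03, -1.84407179e-03,  1.48024561e-03,
       -1.11672920e-03, -2.32001278e-05]), 'tau': array([ 2.12230487e-03, -6.13620472e+01, -2.58604664e+01,  6.93428982e-02,
        4.69201547e-02, -8.96909137e-05]), 'eef_pos': array([247.7543406 , 573.57434656, 214.16029217]), 'tcp_rot': array([-3.14066577e+00, -6.64306385e-05,  2.73376931e+00]), 'ft_force': array([ 0.79901557,  0.16589433, -0.10750425]), 'moment': array([-0.02964121, -0.01134616, -0.05537987]), 'grip_force': 0.0, 'opening': 0.9978243114354344}
```

View pics/top0.png

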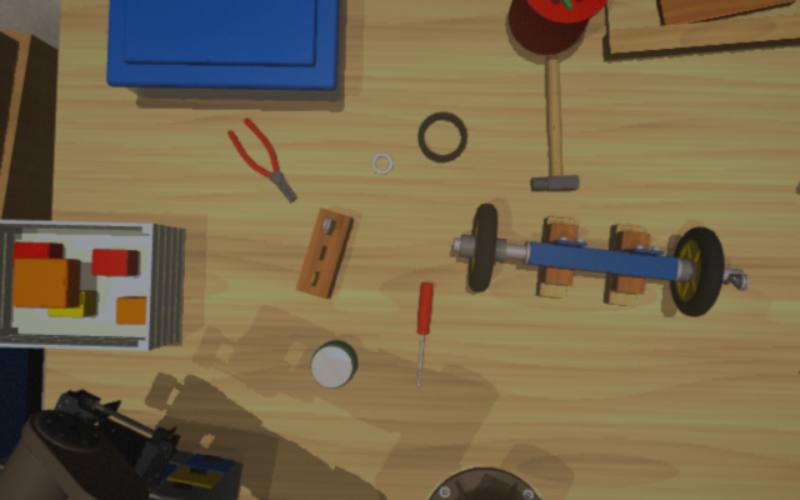

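View pics/scene0.png

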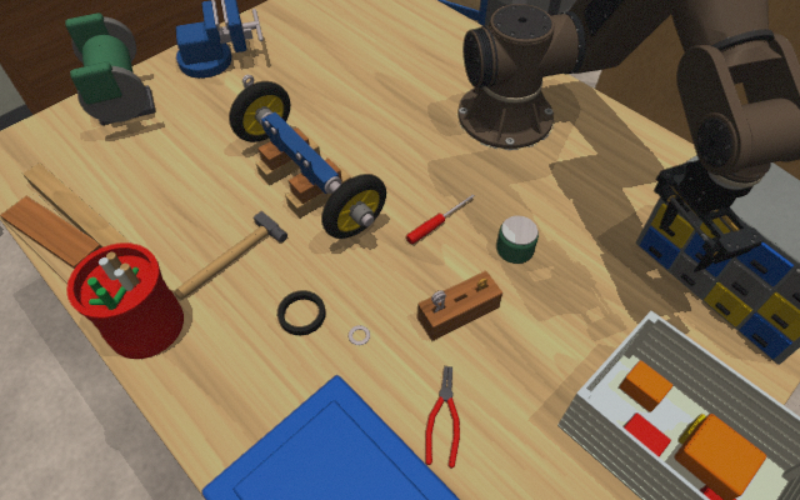

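The top view shows the axle running from about (457,245) (near end) to (745,282). The rack is at (326,252), with the steel clip at its upper end (329,226) and the brass one at its lower end (316,278). The scene view agrees: steel coil at (438,297), brass at (483,283), near bar end at (368,219).

```bash
cat > m.py <<'E'
from h import *
for n in ['top','scene']:
    c=dict(np.load(n+'0.npz')); P=cloud(c); hsv=cv2.cvtColor(c['image'],cv2.COLOR_RGB2HSV)
    X,Y,Z=P[...,0],P[...,1],P[...,2]
    # beam top
    m=(abs(hsv[...,0].astype(int)-110)<15)&(hsv[...,1]>120)&(abs(Z-120)<5)&(Y<300)&(Y>-400)&(X>250)&(X<600)
    b=P[m]; print(n,'beam',len(b),b[:,2].mean())
    ctr=b.mean(0); r=cv2.minAreaRect(b[:,:2].astype(np.float32)); print(r)
    d=np.linalg.svd(b[:,:2]-ctr[:2],full_matrices=False)[2][0]; d*=np.sign(d[1]); print('dir',d,'ctr',ctr)
    a=np.array([d[1],-d[0]])  # x axis: y rotated -90
    # near end coordinate
    q=P[...,:2]-ctr[:2]; s=q@d; w=q@a
    m=(abs(w)<40)&(s>100)&(s<350)&(Z>60)&(Z<190)
    for lo in range(100,330,8):
        k=m&(s>=lo)&(s<lo+8)
        if k.sum(): 
            zt=np.percentile(Z[k],95); kk=k&(Z>zt-4); print(lo,k.sum(),'ztop %.1f w %.1f..%.1f'%(zt,w[kk].min(),w[kk].max()))
    # rack
    m=(abs(Z-60)<4)&(Y>150)&(Y<420)&(X>250)&(X<550)&(hsv[...,1]>90)&(hsv[...,0]<25)
    r=cv2.minAreaRect(P[m][:,:2].astype(np.float32)); print('rack',m.sum(),r, cv2.boxPoints(r).round(1).tolist())
    rc=np.array(r[0]); m=(Z>66)&(Z<125)&(np.hypot(X-rc[0],Y-rc[1])<90)
    k,l,st,ce=cv2.connectedComponentsWithStats(m.astype(np.uint8))
    for i in range(1,k):
        g=P[l==i]; print('blob',st[i],g.mean(0).round(1),g.min(0).round(1),g.max(0).round(1),hsv[l==i].mean(0).round())
E
python3 m.py
```

```text
top beam 1900 120.27084930584569
((525.7809448242188, -185.14161682128906), (255.1704559326172, 37.973976135253906), 84.96385192871094)
dir [0.08819548 0.99610319] ctr [ 525.56762436 -186.57051372  120.27084931]
100 69 ztop 123.3 w -19.2..17.8
108 69 ztop 123.9 w -18.4..17.0
116 66 ztop 124.1 w -19.4..16.3
124 73 ztop 122.1 w -17.8..17.6
132 72 ztop 122.4 w -13.8..12.4
140 40 ztop 114.2 w -10.9..9.2
148 42 ztop 114.6 w -9.2..8.7
156 39 ztop 117.0 w -5.4..8.0
164 36 ztop 114.6 w -8.7..7.2
172 65 ztop 122.9 w -9.4..8.2
180 65 ztop 123.0 w -10.9..9.2
188 18 ztop 124.5 w -4.8..4.0
196 122 ztop 178.5 w -26.6..28.0
204 142 ztop 182.1 w -23.2..27.5
212 149 ztop 181.7 w -28.0..28.7
220 200 ztop 179.2 w -24.3..25.9
228 97 ztop 169.1 w -25.0..12.9
236 68 ztop 122.2 w -14.3..13.6
244 66 ztop 122.4 w -11.2..11.2
252 47 ztop 115.9 w -11.7..13.0
260 23 ztop 115.1 w -3.8..5.4
rack 971 ((413.93084716796875, 314.8656921386719), (270.961669921875, 90.60750579833984), 4.5767669677734375) [[275.29998779296875, 349.20001220703125], [282.5, 258.8999938964844], [552.5999755859375, 280.5], [545.400024414062
[... 1484 characters left out ...]
67285156), 74.57696533203125) [[442.6000061035156, 310.1000061035156], [545.2000122070312, 281.79998779296875], [561.5999755859375, 341.3999938964844], [459.0, 369.70001220703125]]
blob [382 222   8   9  43] [482.9 332.1  80.5] [470.7 327.7  66. ] [493.  335.9  93.8] [ 17. 167. 119.]
blob [347 232  10  15  99] [577.6 306.7 101. ] [566.6 298.3  67. ] [589.8 313.2 120.9] [ 28.  33. 110.]
blob [368 232   1   1   1] [518.8 309.8  66.3] [518.8 309.8  66.3] [518.8 309.8  66.3] [ 13. 161. 155.]
blob [379 240   1   1   1] [517.1 344.2  67.3] [517.1 344.2  67.3] [517.1 344.2  67.3] [ 13. 168. 156.]
blob [357 244   1   1   1] [563.  314.2  66.2] [563.  314.2  66.2] [563.  314.2  66.2] [ 13. 163. 147.]
```

Call:
step_arm([
  {"x": -0.9,"y": -0.3,"z": -0.4},
  {"x": -0.9,"y": -0.3,"z": -0.4},
  {"x": -0.9,"y": -0.3,"z": -0.4},
  {"x": -0.9,"y": -0.3,"z": -0.4},
  {"x": -0.9,"y": -0.3,"z": -0.4},
  {"x": -0.9,"y": -0.3,"z": -0.4},
  {"x": -0.9,"y": -0.3,"z": -0.4},
  {"x": -0.9,"y": -0.3,"z": -0.4},
  {"x": -0.9,"y": -0.3,"z": -0.4},
  {"x": -0.9,"y": -0.3,"z": -0.4},
])

```text
schema error: expected keys x, y, z, rx, ry, rz
```

Call:
step_arm([
  {"x": -0.8,"y": -0.3,"rz": -0.2},
  {"x": -0.8,"y": -0.3,"rz": -0.2},
  {"x": -0.8,"y": -0.3,"rz": -0.2},
  {"x": -0.8,"y": -0.3,"rz": -0.2},
  {"x": -0.8,"y": -0.3,"rz": -0.2},
  {"x": -0.8,"y": -0.3,"rz": -0.2},
  {"x": -0.6,"y": -0.2,"rz": -0.2},
  {"rz": -0.2},
  {},
  {},
])

```text
schema error: expected keys x, y, z, rx, ry, rz
```

Run:
```python
from h import *
c=cam('wrist'); save(c,'w1.png',1.25); np.savez('w1.npz',**c); s=state(); print(s['eef_pos'],s['tcp_rot'],-c['R'].T@c['t'],c['R'],c['f'])
```

```text
[247.75922521 573.61840606 214.21221349] [-3.14083559e+00 -7.55007793e-05  2.73381863e+00] [173.32437279 604.82536198 384.8074303 ] [[ 0.39653642  0.91801841 -0.00102945]
 [ 0.88063117 -0.38006982  0.28290578]
 [ 0.25932145 -0.11308901 -0.95914715]] 279.14848107504935
```

View pics/w1.png

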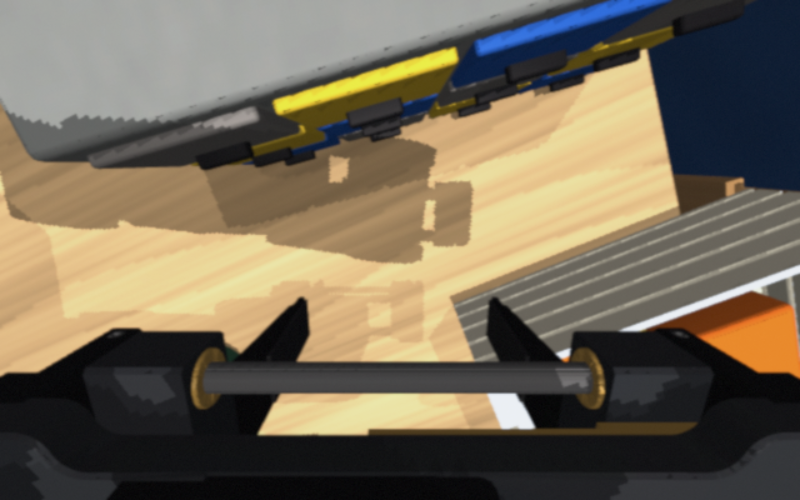

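The wrist view from the start pose shows only the open fingers (tips at about (305,300) and (495,300)) over the parts bins, because the moves were refused: every row needs all six keys. I'll resend them.

Call:
step_arm([
  {"x": -0.9,"y": -0.3,"z": -0.4,"rx": 0,"ry": 0,"rz": 0},
  {"x": -0.9,"y": -0.3,"z": -0.4,"rx": 0,"ry": 0,"rz": 0},
  {"x": -0.9,"y": -0.3,"z": -0.4,"rx": 0,"ry": 0,"rz": 0},
  {"x": -0.9,"y": -0.3,"z": -0.4,"rx": 0,"ry": 0,"rz": 0},
  {"x": -0.9,"y": -0.3,"z": -0.4,"rx": 0,"ry": 0,"rz": 0},
  {"x": -0.9,"y": -0.3,"z": -0.4,"rx": 0,"ry": 0,"rz": 0},
  {"x": -0.9,"y": -0.3,"z": -0.4,"rx": 0,"ry": 0,"rz": 0},
  {"x": -0.9,"y": -0.3,"z": -0.4,"rx": 0,"ry": 0,"rz": 0},
  {"x": -0.9,"y": -0.3,"z": -0.2,"rx": 0,"ry": 0,"rz": 0},
  {"x": -0.9,"y": -0.3,"z": 0,"rx": 0,"ry": 0,"rz": 0},
])

```text
t: 0.98
eef_pos: [425.6, 415.0, 300.8]
tcp_rot: [3.14, 0.001, 2.734]
ft_force: [1.9, -0.6, -0.5]
opening: 1.002
grip_force: 0.0
```

Call:
step_arm([
  {"x": -0.8,"y": -0.3,"z": 0,"rx": 0,"ry": 0,"rz": -0.2},
  {"x": -0.8,"y": -0.3,"z": 0,"rx": 0,"ry": 0,"rz": -0.2},
  {"x": -0.8,"y": -0.3,"z": 0,"rx": 0,"ry": 0,"rz": -0.2},
  {"x": -0.8,"y": -0.3,"z": 0,"rx": 0,"ry": 0,"rz": -0.2},
  {"x": -0.8,"y": -0.3,"z": 0,"rx": 0,"ry": 0,"rz": -0.2},
  {"x": -0.8,"y": -0.3,"z": 0,"rx": 0,"ry": 0,"rz": -0.2},
  {"x": -0.4,"y": -0.2,"z": 0,"rx": 0,"ry": 0,"rz": -0.2},
  {"x": 0,"y": 0,"z": 0,"rx": 0,"ry": 0,"rz": -0.2},
  {"x": 0,"y": 0,"z": 0,"rx": 0,"ry": 0,"rz": 0},
  {"x": 0,"y": 0,"z": 0,"rx": 0,"ry": 0,"rz": 0},
])

```text
t: 1.82
eef_pos: [528.8, 324.4, 299.5]
tcp_rot: [-3.142, -0.0, 2.894]
ft_force: [0.2, 0.2, -0.3]
opening: 1.0
grip_force: 0.0
```

Run:
```python
from h import *
c=cam('wrist'); save(c,'w2.png',1.25); np.savez('w2.npz',**c); s=state(); print(s['t'],s['eef_pos'],s['tcp_rot'],s['joints'],-c['R'].T@c['t'])
```

```text
1.8667 [528.68708501 324.51766908 299.65081765] [ 3.14153655e+00 -2.51539012e-04  2.89398892e+00] [ 4.43995270e-01  4.15269326e-01  1.45414786e+00  2.13056738e-04
  1.27233343e+00 -8.79259985e-01] [450.26507967 343.31751958 470.24247743]
```

View pics/w2.png

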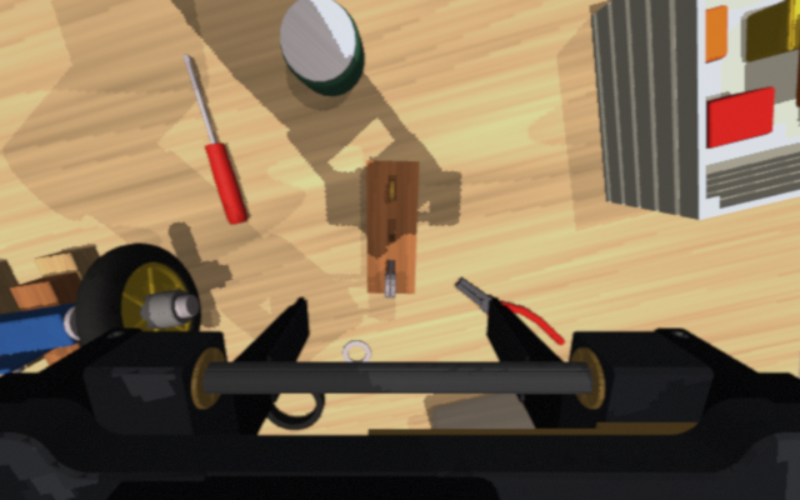

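The wrist view shows the rack top from (368,160) to (418,293). The steel coil is at about (390,278) and the brass one at (392,190). The near wheel's hub is at (170,310), with the bar end at (185,306). Next I'll fit the rack and clip from the depth.

Run:
```python
from h import *
c=dict(np.load('w2.npz')); P=cloud(c); hsv=cv2.cvtColor(c['image'],cv2.COLOR_RGB2HSV); X,Y,Z=np.moveaxis(P,2,0)
v,u=np.mgrid[0:400,0:640]
roi=(u>285)&(u<345)&(v>120)&(v<245)
m=roi&(abs(Z-60)<5)
k,l,st,ce=cv2.connectedComponentsWithStats(m.astype(np.uint8)); i=1+st[1:,4].argmax()
q=P[l==i]; r=cv2.minAreaRect(q[:,:2].astype(np.float32)); print('rack',r,q[:,2].mean())
cc=np.array(r[0]); bp=cv2.boxPoints(r); e=max((bp[1]-bp[0],bp[2]-bp[1]),key=np.linalg.norm); e=e/np.linalg.norm(e); e*=np.sign(e[0]); f=np.array([-e[1],e[0]])
print('e',e,'angle',np.arctan2(e[1],e[0]))
m=roi&(Z>66)&(Z<130)
k,l,st,ce=cv2.connectedComponentsWithStats(m.astype(np.uint8))
for i in range(1,k):
    if st[i,4]<4: continue
    g=P[l==i]; w=(g[:,:2]-cc); a=w@e; b=w@f
    print(st[i],'along %.1f..%.1f med %.1f across %.1f..%.1f med %.1f'%(a.min(),a.max(),np.median(a),b.min(),b.max(),np.median(b)),'z',g[:,2].min().round(1),g[:,2].max().round(1),np.median(g,0).round(1))
    gg=P[(l==i)&(Z>100)]; 
    if len(gg): print('top',gg.mean(0), ((gg[:,:2]-cc)@e).mean(),((gg[:,:2]-cc)@f).mean())
```

```text
rack ((526.0574951171875, 317.4836120605469), (60.01466369628906, 160.1072235107422), 74.88430786132812) 60.523887493243244
e [ 0.9654013 -0.2607688] angle -0.26381847
[312 144   4  17  65] along -59.3..-38.1 med -49.5 across -2.6..1.7 med 0.2 z 70.1 92.3 [478.3 329.9  89.1]
[308 211   9  28 197] along 38.2..65.6 med 46.8 across -6.4..4.7 med -0.8 z 67.1 120.3 [570.9 304.5 115.4]
top [573.51652553 304.00053607 115.05433997] 49.33297482612765 -0.6407445208898637
```

Call:
step_arm([
  {"x": 0,"y": -0.4,"z": 0.28,"rx": 0,"ry": 0,"rz": 1.0},
  {"x": -0.1,"y": -0.4,"z": 0.28,"rx": 0,"ry": 0,"rz": 1.0},
  {"x": -0.2,"y": -0.3,"z": 0.28,"rx": 0,"ry": 0,"rz": 1.0},
  {"x": -0.2,"y": -0.3,"z": 0.28,"rx": 0,"ry": 0,"rz": 1.0},
  {"x": -0.3,"y": -0.3,"z": 0.28,"rx": 0,"ry": 0,"rz": 1.0},
  {"x": -0.3,"y": -0.3,"z": 0.28,"rx": 0,"ry": 0,"rz": 1.0},
  {"x": -0.3,"y": -0.2,"z": 0.28,"rx": 0,"ry": 0,"rz": 1.0},
  {"x": -0.4,"y": -0.2,"z": 0.28,"rx": 0,"ry": 0,"rz": 1.0},
  {"x": -0.4,"y": -0.1,"z": 0.28,"rx": 0,"ry": 0,"rz": 1.0},
  {"x": -0.4,"y": -0.1,"z": 0.28,"rx": 0,"ry": 0,"rz": 1.0},
])

```text
t: 2.7
eef_pos: [536.6, 225.3, 229.6]
tcp_rot: [3.141, -0.0, 1.89]
ft_force: [0.6, 0.1, 0.8]
opening: 1.003
grip_force: 0.0
```

Call:
step_arm([
  {"x": -0.5,"y": 0,"z": 0,"rx": 0,"ry": 0,"rz": 1.0},
  {"x": -0.5,"y": 0,"z": 0,"rx": 0,"ry": 0,"rz": 1.0},
  {"x": -0.5,"y": 0,"z": 0,"rx": 0,"ry": 0,"rz": 1.0},
  {"x": -0.5,"y": 0,"z": 0,"rx": 0,"ry": 0,"rz": 1.1},
  {"x": -0.5,"y": 0,"z": 0,"rx": 0,"ry": 0,"rz": 0},
  {"x": -0.5,"y": 0,"z": 0,"rx": 0,"ry": 0,"rz": 0},
  {"x": -0.5,"y": 0,"z": 0,"rx": 0,"ry": 0,"rz": 0},
  {"x": -0.5,"y": 0,"z": 0,"rx": 0,"ry": 0,"rz": 0},
  {"x": 0,"y": 0,"z": 0,"rx": 0,"ry": 0,"rz": 0},
  {"x": 0,"y": 0,"z": 0,"rx": 0,"ry": 0,"rz": 0},
])

```text
out of range: row 4 has 1.1, outside -1 to 1
```

Call:
step_arm([
  {"x": -0.5,"y": 0.2,"z": 0,"rx": 0,"ry": 0,"rz": 0.8},
  {"x": -0.5,"y": 0.2,"z": 0,"rx": 0,"ry": 0,"rz": 0.8},
  {"x": -0.5,"y": 0.2,"z": 0,"rx": 0,"ry": 0,"rz": 0.8},
  {"x": -0.5,"y": 0.2,"z": 0,"rx": 0,"ry": 0,"rz": 0.8},
  {"x": -0.5,"y": 0.1,"z": 0,"rx": 0,"ry": 0,"rz": 0.9},
  {"x": -0.5,"y": 0.1,"z": 0,"rx": 0,"ry": 0,"rz": 0},
  {"x": -0.5,"y": 0,"z": 0,"rx": 0,"ry": 0,"rz": 0},
  {"x": -0.5,"y": 0,"z": 0,"rx": 0,"ry": 0,"rz": 0},
  {"x": 0,"y": 0,"z": 0,"rx": 0,"ry": 0,"rz": 0},
  {"x": 0,"y": 0,"z": 0,"rx": 0,"ry": 0,"rz": 0},
])

```text
t: 3.53
eef_pos: [568.1, 129.7, 229.9]
tcp_rot: [3.141, -0.0, 1.484]
ft_force: [1.0, 0.5, -0.3]
opening: 1.0
grip_force: 0.0
```

Run:
```python
from h import *
c=cam('wrist'); save(c,'w3.png',1.25); np.savez('w3.npz',**c); s=state(); print(s['t'],s['eef_pos'],s['tcp_rot'],s['joints'],s['ft_force'])
P=cloud(c); X,Y,Z=np.moveaxis(P,2,0)
d=np.array([.0882,.996]);a=np.array([d[1],-d[0]]); o=np.array([525.6,-186.6]); q=P[...,:2]-o; S=q@d; W=q@a
for lo in range(190,280,4):
    m=(S>=lo)&(S<lo+4)&(abs(W)<30)&(Z>60)&(Z<190)
    if m.sum()>3:
        zt=np.percentile(Z[m],97); k=m&(Z>zt-5); print(lo,m.sum(),'zt %.1f w %.1f..%.1f med %.1f'%(zt,W[k].min(),W[k].max(),np.median(W[k])))
```

```text
3.5833 [568.21836635 130.14701323 229.82459323] [ 3.14135548e+00 -3.35355590e-04  1.48423462e+00] [1.11736552e-01 4.15756129e-01 1.64610630e+00 3.19908960e-04
 1.07943166e+00 1.98147397e-01] [ 0.02944407 -0.01442013  0.55802927]
198 8 zt 177.3 w -28.3..23.6 med -3.2
202 129 zt 179.9 w -28.9..22.5 med -1.6
206 190 zt 180.8 w -28.7..25.3 med -1.4
210 211 zt 180.9 w -28.5..25.3 med -1.3
214 298 zt 181.2 w -29.2..24.2 med -3.2
218 545 zt 179.7 w -29.3..26.2 med -2.2
222 517 zt 178.0 w -29.3..25.2 med -2.3
226 156 zt 174.1 w -19.8..21.4 med -0.5
230 113 zt 121.4 w -14.9..11.4 med -1.0
234 107 zt 121.5 w -14.8..11.4 med -0.9
238 103 zt 121.6 w -14.8..11.4 med -2.6
242 119 zt 121.5 w -14.6..11.4 med -2.0
246 112 zt 121.2 w -15.7..11.4 med -0.9
250 268 zt 120.8 w -14.5..11.4 med -2.0
254 64 zt 113.4 w -11.5..6.8 med -2.2
258 67 zt 113.4 w -11.5..7.9 med -1.0
262 168 zt 112.7 w -11.5..6.8 med -2.2
```

View pics/w3.png

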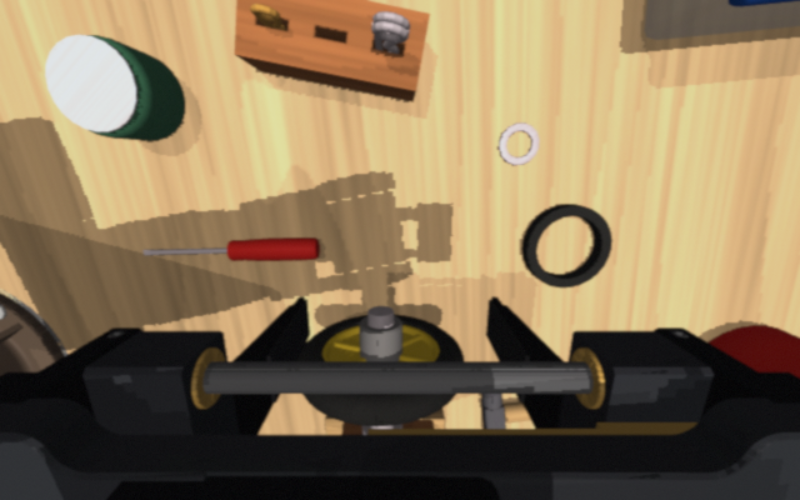

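The wrist view shows the bar end at about (380,317) and the hub at (380,340). In depth the hub face is at s≈253 and the bar end at s≈265, with the axis offset by w≈-1.7 mm. I'll tilt, straddle the bar and approach the hub.

Call:
step_arm([
  {"x": 0,"y": -0.13,"z": 0,"rx": 0,"ry": -0.7,"rz": 0},
  {"x": 0,"y": -0.13,"z": 0,"rx": 0,"ry": -0.7,"rz": 0},
  {"x": 0,"y": -0.13,"z": 0,"rx": 0,"ry": -0.7,"rz": 0},
  {"x": 0,"y": -0.13,"z": 0,"rx": 0,"ry": -0.7,"rz": 0},
  {"x": 0,"y": -0.13,"z": 0,"rx": 0,"ry": -0.7,"rz": 0},
  {"x": 0.11,"y": 0,"z": 0.6,"rx": 0,"ry": 0,"rz": 0},
  {"x": 0.11,"y": 0,"z": 0.6,"rx": 0,"ry": 0,"rz": 0},
  {"x": 0.11,"y": 0,"z": 0.6,"rx": 0,"ry": 0,"rz": 0},
  {"x": 0,"y": 0,"z": 0,"rx": 0,"ry": 0,"rz": 0},
  {"x": 0,"y": 0,"z": 0,"rx": 0,"ry": 0,"rz": 0},
], jaw=0.33)

```text
t: 4.42
eef_pos: [551.3, 124.3, 184.4]
tcp_rot: [-3.14, 0.35, 1.485]
ft_force: [-0.3, 0.8, -0.0]
opening: 0.369
grip_force: 0.0
```

```bash
cat >> h.py <<'E'
from scipy.spatial.transform import Rotation as Ro
D=np.array([.0882,.996,0]);A=np.array([.996,-.0882,0]);O=np.array([525.6,-186.6,0])
def axle(p): q=np.asarray(p)-O; return np.array([q@D,q@A,p[2]])
def show():
    s=state(); R=Ro.from_euler('xyz',s['tcp_rot']).as_matrix(); print('t',s['t'],'pos',s['eef_pos'].round(1),'swz',axle(s['eef_pos']).round(1),'rot',s['tcp_rot'].round(3),'F',s['ft_force'].round(1),'M',s['moment'].round(2),'open',round(s['opening']*95,1)); return s,R
def go(target,R,p): # shift in tool units
    print('shift',((R.T@(np.asarray(target)-p))/25).round(2))
E
python3 - <<'E'
from h import *
s,R=show(); go(O+D*292+A*-1.7+[0,0,93],R,s['eef_pos'])
E
```

```text
t 4.4167 pos [551.3 124.3 184.4] swz [311.9  -1.8 184.4] rot [-3.14   0.35   1.485] F [-0.3  0.8 -0. ] M [ 0.09  0.03 -0.03] open 35.1
shift [0.5  0.01 3.71]
```

Call:
step_arm([
  {"x": 0.07,"y": 0,"z": 0.53,"rx": 0,"ry": 0,"rz": 0},
  {"x": 0.07,"y": 0,"z": 0.53,"rx": 0,"ry": 0,"rz": 0},
  {"x": 0.07,"y": 0,"z": 0.53,"rx": 0,"ry": 0,"rz": 0},
  {"x": 0.07,"y": 0,"z": 0.53,"rx": 0,"ry": 0,"rz": 0},
  {"x": 0.07,"y": 0,"z": 0.53,"rx": 0,"ry": 0,"rz": 0},
  {"x": 0.07,"y": 0,"z": 0.53,"rx": 0,"ry": 0,"rz": 0},
  {"x": 0.07,"y": 0,"z": 0.53,"rx": 0,"ry": 0,"rz": 0},
  {"x": 0,"y": 0,"z": 0,"rx": 0,"ry": 0,"rz": 0},
  {"x": 0,"y": 0,"z": 0,"rx": 0,"ry": 0,"rz": 0},
  {"x": 0,"y": 0,"z": 0,"rx": 0,"ry": 0,"rz": 0},
])

```text
t: 5.25
eef_pos: [550.4, 104.0, 94.4]
tcp_rot: [3.14, 0.35, 1.484]
ft_force: [-0.7, 0.3, -0.0]
opening: 0.334
grip_force: 0.0
```

Run:
```python
from h import *
s,R=show(); c=cam('wrist'); im=c['image'][130:330,180:460,::-1]; cv2.imwrite('pics/w4.png',cv2.resize(im,None,fx=2.8,fy=2.8))
```

```text
t 5.25 pos [550.4 104.   94.4] swz [291.6  -1.   94.4] rot [3.14  0.35  1.484] F [-0.7  0.3 -0. ] M [0.12 0.08 0.  ] open 31.7
```

View pics/w4.png

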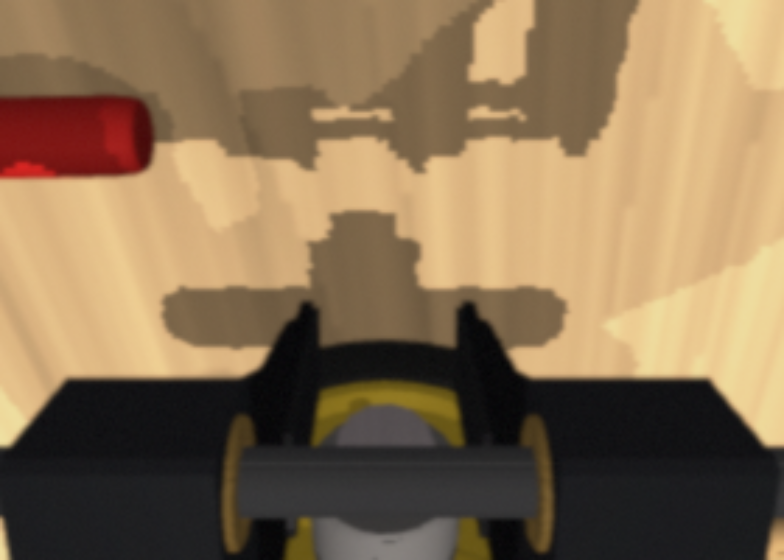

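Seen from the wrist, the fingertips are at columns 310 and 465. The bar and hub are centred at about 385, between them. I'll push inwards in steps, watching the force.

Call:
step_arm([
  {"x": -0.19,"y": 0,"z": 0.07,"rx": 0,"ry": 0,"rz": 0},
  {"x": -0.19,"y": 0,"z": 0.07,"rx": 0,"ry": 0,"rz": 0},
  {"x": -0.19,"y": 0,"z": 0.07,"rx": 0,"ry": 0,"rz": 0},
  {"x": -0.19,"y": 0,"z": 0.07,"rx": 0,"ry": 0,"rz": 0},
  {"x": -0.19,"y": 0,"z": 0.07,"rx": 0,"ry": 0,"rz": 0},
  {"x": -0.1,"y": 0,"z": 0.04,"rx": 0,"ry": 0,"rz": 0},
  {"x": -0.1,"y": 0,"z": 0.04,"rx": 0,"ry": 0,"rz": 0},
  {"x": -0.1,"y": 0,"z": 0.04,"rx": 0,"ry": 0,"rz": 0},
  {"x": -0.1,"y": 0,"z": 0.04,"rx": 0,"ry": 0,"rz": 0},
  {"x": -0.1,"y": 0,"z": 0.04,"rx": 0,"ry": 0,"rz": 0},
])

```text
t: 6.13
eef_pos: [546.5, 65.4, 93.0]
tcp_rot: [3.141, 0.349, 1.483]
ft_force: [-0.4, 5.7, 3.5]
opening: 0.335
grip_force: 2.8
```

Call:
step_arm([
  {"x": -0.07,"y": 0,"z": 0.026,"rx": 0,"ry": 0,"rz": 0},
  {"x": -0.07,"y": 0,"z": 0.026,"rx": 0,"ry": 0,"rz": 0},
  {"x": -0.07,"y": 0,"z": 0.026,"rx": 0,"ry": 0,"rz": 0},
  {"x": -0.07,"y": 0,"z": 0.026,"rx": 0,"ry": 0,"rz": 0},
  {"x": -0.07,"y": 0,"z": 0.026,"rx": 0,"ry": 0,"rz": 0},
  {"x": -0.07,"y": 0,"z": 0.026,"rx": 0,"ry": 0,"rz": 0},
  {"x": -0.07,"y": 0,"z": 0.026,"rx": 0,"ry": 0,"rz": 0},
  {"x": -0.07,"y": 0,"z": 0.026,"rx": 0,"ry": 0,"rz": 0},
  {"x": -0.07,"y": 0,"z": 0.026,"rx": 0,"ry": 0,"rz": 0},
  {"x": -0.07,"y": 0,"z": 0.026,"rx": 0,"ry": 0,"rz": 0},
])

```text
t: 6.97
eef_pos: [544.9, 46.8, 92.9]
tcp_rot: [3.141, 0.349, 1.484]
ft_force: [-0.3, 5.6, 3.7]
opening: 0.334
grip_force: 2.7
```

Run:
```python
from h import *
show()
```

```text
t 6.9667 pos [544.9  46.8  92.9] swz [234.2  -1.4  92.9] rot [3.141 0.349 1.484] F [-0.3  5.6  3.7] M [ 0.84  0.27 -0.13] open 31.7
```

Call:
step_arm([
  {"x": -0.03,"y": 0,"z": 0.011,"rx": 0,"ry": 0,"rz": 0},
  {"x": -0.03,"y": 0,"z": 0.011,"rx": 0,"ry": 0,"rz": 0},
  {"x": -0.02,"y": 0,"z": 0.007,"rx": 0,"ry": 0,"rz": 0},
  {"x": -0.02,"y": 0,"z": 0.007,"rx": 0,"ry": 0,"rz": 0},
  {"x": -0.02,"y": 0,"z": 0.007,"rx": 0,"ry": 0,"rz": 0},
  {"x": -0.02,"y": 0,"z": 0.007,"rx": 0,"ry": 0,"rz": 0},
  {"x": -0.02,"y": 0,"z": 0.007,"rx": 0,"ry": 0,"rz": 0},
  {"x": -0.02,"y": 0,"z": 0.007,"rx": 0,"ry": 0,"rz": 0},
  {"x": 0,"y": 0,"z": 0,"rx": 0,"ry": 0,"rz": 0},
  {"x": 0,"y": 0,"z": 0,"rx": 0,"ry": 0,"rz": 0},
])

```text
t: 7.8
eef_pos: [544.4, 42.0, 92.8]
tcp_rot: [3.141, 0.349, 1.484]
ft_force: [-0.8, 5.3, 2.9]
opening: 0.334
grip_force: 2.4
```

Call:
step_arm([
  {"x": -0.02,"y": 0,"z": 0.007,"rx": 0,"ry": 0,"rz": 0},
  {"x": -0.02,"y": 0,"z": 0.007,"rx": 0,"ry": 0,"rz": 0},
  {"x": -0.02,"y": 0,"z": 0.007,"rx": 0,"ry": 0,"rz": 0},
  {"x": -0.02,"y": 0,"z": 0.007,"rx": 0,"ry": 0,"rz": 0},
  {"x": -0.02,"y": 0,"z": 0.007,"rx": 0,"ry": 0,"rz": 0},
  {"x": 0,"y": 0,"z": 0,"rx": 0,"ry": 0,"rz": 0},
  {"x": 0,"y": 0,"z": 0,"rx": 0,"ry": 0,"rz": 0},
  {"x": 0,"y": 0,"z": 0,"rx": 0,"ry": 0,"rz": 0},
  {"x": 0,"y": 0,"z": 0,"rx": 0,"ry": 0,"rz": 0},
  {"x": 0,"y": 0,"z": 0,"rx": 0,"ry": 0,"rz": 0},
])

```text
t: 8.63
eef_pos: [544.2, 39.6, 92.9]
tcp_rot: [3.141, 0.349, 1.484]
ft_force: [-0.9, 6.3, 3.4]
opening: 0.333
grip_force: 3.3
```

Call:
step_arm([
  {"x": -0.02,"y": 0,"z": 0.007,"rx": 0,"ry": 0,"rz": 0},
  {"x": -0.02,"y": 0,"z": 0.007,"rx": 0,"ry": 0,"rz": 0},
  {"x": -0.02,"y": 0,"z": 0.007,"rx": 0,"ry": 0,"rz": 0},
  {"x": -0.02,"y": 0,"z": 0.007,"rx": 0,"ry": 0,"rz": 0},
  {"x": -0.02,"y": 0,"z": 0.007,"rx": 0,"ry": 0,"rz": 0},
  {"x": 0,"y": 0,"z": 0,"rx": 0,"ry": 0,"rz": 0},
  {"x": 0,"y": 0,"z": 0,"rx": 0,"ry": 0,"rz": 0},
  {"x": 0,"y": 0,"z": 0,"rx": 0,"ry": 0,"rz": 0},
  {"x": 0,"y": 0,"z": 0,"rx": 0,"ry": 0,"rz": 0},
  {"x": 0,"y": 0,"z": 0,"rx": 0,"ry": 0,"rz": 0},
])

```text
t: 9.47
eef_pos: [544.3, 38.8, 92.9]
tcp_rot: [3.139, 0.346, 1.483]
ft_force: [-2.9, 21.4, 6.0]
opening: 0.331
grip_force: 10.5
```

Force rose to 21 N with the wheel stopped, so it is home. I'll back off, level the tool and look at the bar from above for the hole.

Call:
step_arm([
  {"x": 0.3,"y": 0,"z": -0.11,"rx": 0,"ry": 0,"rz": 0},
  {"x": 0.6,"y": 0,"z": -0.22,"rx": 0,"ry": 0,"rz": 0},
  {"x": 0.3,"y": 0,"z": -0.7,"rx": 0,"ry": 0,"rz": 0},
  {"x": 0,"y": 0,"z": -0.9,"rx": 0,"ry": 0,"rz": 0},
  {"x": 0,"y": 0,"z": -0.7,"rx": 0,"ry": 0.7,"rz": 0},
  {"x": 0,"y": 0,"z": 0,"rx": 0,"ry": 0.7,"rz": 0},
  {"x": 0,"y": 0,"z": 0,"rx": 0,"ry": 0.7,"rz": 0},
  {"x": 0,"y": 0,"z": 0,"rx": 0,"ry": 0.7,"rz": 0},
  {"x": 0,"y": 0,"z": 0,"rx": 0,"ry": 0.7,"rz": 0},
  {"x": 0,"y": 0,"z": 0,"rx": 0,"ry": 0,"rz": 0},
], jaw=-0.2)

```text
t: 10.3
eef_pos: [548.2, 85.5, 144.4]
tcp_rot: [3.142, -0.003, 1.482]
ft_force: [-0.5, -0.2, -1.1]
opening: 0.601
grip_force: 0.0
```

Run:
```python
from h import *
s,R=show(); go(O+D*243+A*-1.7+[0,0,155],R,s['eef_pos'])
```

```text
t 10.3 pos [548.2  85.5 144.4] swz [273.   -1.5 144.4] rot [ 3.142e+00 -3.000e-03  1.482e+00] F [-0.5 -0.2 -1.1] M [-0.1   0.08 -0.01] open 57.1
shift [-1.2  -0.01 -0.43]
```

Call:
step_arm([
  {"x": 0,"y": 0,"z": -0.45,"rx": 0,"ry": 0,"rz": 0},
  {"x": -0.3,"y": 0,"z": 0,"rx": 0,"ry": 0,"rz": 0},
  {"x": -0.3,"y": 0,"z": 0,"rx": 0,"ry": 0,"rz": 0},
  {"x": -0.3,"y": 0,"z": 0,"rx": 0,"ry": 0,"rz": 0},
  {"x": -0.3,"y": 0,"z": 0,"rx": 0,"ry": 0,"rz": 0},
  {"x": 0,"y": 0,"z": 0,"rx": 0,"ry": 0,"rz": 0},
  {"x": 0,"y": 0,"z": 0,"rx": 0,"ry": 0,"rz": 0},
  {"x": 0,"y": 0,"z": 0,"rx": 0,"ry": 0,"rz": 0},
  {"x": 0,"y": 0,"z": 0,"rx": 0,"ry": 0,"rz": 0},
  {"x": 0,"y": 0,"z": 0,"rx": 0,"ry": 0,"rz": 0},
])

```text
t: 11.13
eef_pos: [545.7, 57.3, 155.4]
tcp_rot: [3.142, -0.0, 1.484]
ft_force: [-0.5, -0.9, -0.5]
opening: 0.6
grip_force: 0.0
```

Run:
```python
from h import *
s,R=show(); c=cam('wrist'); np.savez('w5.npz',**c); im=c['image'][140:300,220:420,::-1]; cv2.imwrite('pics/w5.png',cv2.resize(im,None,fx=3.6,fy=3.6,interpolation=cv2.INTER_NEAREST))
P=cloud(c); S=(P-O)@D; W=(P-O)@A; Z=P[...,2]
for lo in range(206,274,3):
    m=(S>=lo)&(S<lo+3)&(abs(W+1.7)<22)&(Z>60)&(Z<135)
    if m.sum()>3:
        zt=np.percentile(Z[m],95); k=m&(Z>zt-6); print(lo,m.sum(),'zt %.1f w %.1f..%.1f zmin %.1f'%(zt,W[k].min(),W[k].max(),Z[m&(abs(W+1.7)<3)].min() if (m&(abs(W+1.7)<3)).any() else 0))
```

```text
t 11.1333 pos [545.7  57.3 155.4] swz [244.6  -1.5 155.4] rot [ 3.142 -0.     1.484] F [-0.5 -0.9 -0.5] M [-0.1   0.08  0.01] open 57.0
206 143 zt 121.4 w -16.6..11.9 zmin 119.9
209 144 zt 121.3 w -16.6..12.7 zmin 119.9
212 196 zt 121.1 w -15.7..12.7 zmin 119.2
215 387 zt 119.2 w -16.7..12.7 zmin 111.6
218 92 zt 113.7 w -11.8..7.9 zmin 111.6
221 86 zt 113.7 w -11.8..7.8 zmin 112.0
224 93 zt 113.8 w -11.8..7.8 zmin 111.9
227 93 zt 113.6 w -12.6..8.6 zmin 111.7
230 95 zt 113.1 w -12.6..8.6 zmin 111.8
233 141 zt 113.0 w -12.5..8.5 zmin 94.0
236 73 zt 112.4 w -13.4..8.5 zmin 102.3
239 75 zt 112.8 w -13.3..8.4 zmin 112.6
242 100 zt 113.7 w -11.6..8.4 zmin 111.9
245 79 zt 113.1 w -12.4..8.3 zmin 111.7
248 100 zt 113.1 w -12.3..8.3 zmin 111.1
251 100 zt 113.1 w -12.3..8.2 zmin 111.3
254 104 zt 113.5 w -12.3..7.3 zmin 111.2
257 106 zt 113.3 w -12.3..8.1 zmin 111.9
260 108 zt 113.3 w -12.2..8.1 zmin 111.9
263 195 zt 112.3 w -13.1..8.1 zmin 89.8
```

View pics/w5.png

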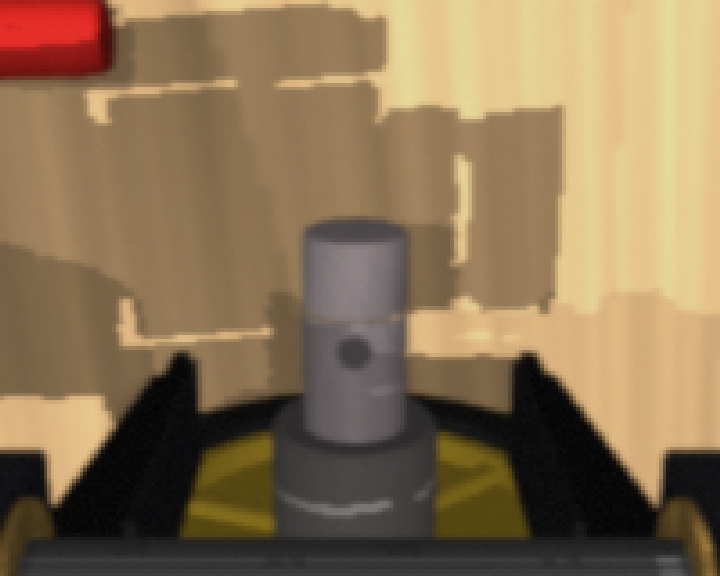

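The hole shows as a dark spot at crop (354,352), which is full-image pixel (318,238), with the hub home below it. I'll cast it onto z=112.5.

Run:
```python
from h import *
c=dict(np.load('w5.npz')); g=cv2.cvtColor(c['image'],cv2.COLOR_RGB2GRAY).astype(int)
sub=g[230:247,308:330]; th=sub.min()+15; m=(sub<th); v,u=np.nonzero(m); print(sub.min(),np.median(sub),m.sum(),u.mean()+308,v.mean()+230, u.min()+308,u.max()+308,v.min()+230,v.max()+230)
for uu,vv in [(u.mean()+308,v.mean()+230)]:
    p=plane(c,uu,vv,112.5); print(p,axle(p))
# bar edges rows at the hole
for r in (225,238,250):
    row=g[r,295:345]; print(r,row.tolist())
```

```text
63 97.0 55 317.6909090909091 237.61818181818182 314 322 234 241
[543.89455833  50.5281026  112.5       ] [237.79317023  -2.69331855 112.5       ]
225 [99, 94, 93, 92, 92, 95, 97, 100, 98, 96, 101, 109, 114, 116, 120, 121, 123, 126, 128, 129, 130, 130, 130, 129, 128, 126, 124, 122, 122, 119, 116, 112, 108, 102, 97, 89, 85, 89, 97, 108, 119, 129, 132, 132, 130, 128, 126, 123, 125, 130]
238 [99, 96, 95, 94, 93, 92, 92, 91, 86, 80, 78, 84, 88, 90, 95, 97, 98, 95, 84, 72, 63, 64, 64, 65, 65, 65, 66, 75, 90, 99, 102, 101, 96, 92, 89, 84, 86, 107, 124, 128, 131, 134, 141, 161, 177, 178, 176, 173, 171, 169]
250 [45, 37, 30, 31, 28, 26, 28, 33, 44, 63, 75, 82, 88, 92, 94, 94, 95, 97, 99, 101, 103, 105, 106, 106, 105, 103, 102, 100, 101, 101, 98, 96, 93, 89, 85, 79, 71, 57, 42, 33, 33, 27, 32, 39, 44, 51, 57, 58, 64, 71]
```

Call:
step_arm([
  {"x": 0.3,"y": 0,"z": -0.9,"rx": 0,"ry": 0,"rz": -1.0},
  {"x": 0.6,"y": 0.1,"z": -0.9,"rx": 0,"ry": 0,"rz": -1.0},
  {"x": 0.6,"y": 0.2,"z": -0.9,"rx": 0,"ry": 0,"rz": -1.0},
  {"x": 0.6,"y": 0.2,"z": 0,"rx": 0,"ry": 0,"rz": -1.0},
  {"x": 0.5,"y": 0.3,"z": 0,"rx": 0,"ry": 0,"rz": -1.0},
  {"x": 0.5,"y": 0.3,"z": 0,"rx": 0,"ry": 0,"rz": -1.0},
  {"x": 0.5,"y": 0.4,"z": 0,"rx": 0,"ry": 0,"rz": -1.0},
  {"x": 0.4,"y": 0.4,"z": 0,"rx": 0,"ry": 0,"rz": -1.0},
  {"x": 0.4,"y": 0.5,"z": 0,"rx": 0,"ry": 0,"rz": -1.0},
  {"x": 0.3,"y": 0.5,"z": 0,"rx": 0,"ry": 0,"rz": -1.0},
])

```text
t: 12.02
eef_pos: [569.8, 200.2, 222.9]
tcp_rot: [3.142, -0.0, 2.489]
ft_force: [0.3, 1.0, -0.7]
opening: 0.597
grip_force: 0.0
```

Run:
```python
from h import *
s,R=show(); R2=Ro.from_euler('xyz',[np.pi,0,2.878]).as_matrix(); go([574.3,304.4,150],R,s['eef_pos']); go([574.3,304.4,150],R2,s['eef_pos'])
```

```text
t 12.0167 pos [569.8 200.2 222.9] swz [389.1   9.9 222.9] rot [ 3.142 -0.     2.489] F [ 0.3  1.  -0.7] M [ 0.01 -0.01 -0.03] open 56.7
shift [2.39 3.42 2.92]
shift [0.91 4.07 2.92]
```

Call:
step_arm([
  {"x": 0,"y": 0,"z": 0,"rx": 0,"ry": 0,"rz": -0.97},
  {"x": 0,"y": 0,"z": 0,"rx": 0,"ry": 0,"rz": -0.97},
  {"x": 0,"y": 0,"z": 0,"rx": 0,"ry": 0,"rz": -0.97},
  {"x": 0,"y": 0,"z": 0,"rx": 0,"ry": 0,"rz": -0.98},
  {"x": 0.18,"y": 0.82,"z": 0.2,"rx": 0,"ry": 0,"rz": 0},
  {"x": 0.18,"y": 0.82,"z": 0.2,"rx": 0,"ry": 0,"rz": 0},
  {"x": 0.18,"y": 0.81,"z": 0.2,"rx": 0,"ry": 0,"rz": 0},
  {"x": 0.18,"y": 0.81,"z": 0.2,"rx": 0,"ry": 0,"rz": 0},
  {"x": 0.18,"y": 0.81,"z": 0.2,"rx": 0,"ry": 0,"rz": 0},
  {"x": 0,"y": 0,"z": 0,"rx": 0,"ry": 0,"rz": 0},
])

```text
t: 12.85
eef_pos: [574.5, 306.1, 196.7]
tcp_rot: [-3.141, -0.001, 2.875]
ft_force: [0.3, 0.4, -0.3]
opening: 0.598
grip_force: 0.0
```

Run:
```python
from h import *
s,R=show(); c=cam('wrist'); np.savez('w6.npz',**c); im=c['image'][120:300,220:420,::-1]; cv2.imwrite('pics/w6.png',cv2.resize(im,None,fx=3.2,fy=3.2))
P=cloud(c); Z=P[...,2]; cc=np.array([526.06,317.48]); e=np.array([.9654,-.2608]); f=np.array([.2608,.9654])
a=(P[...,:2]-cc)@e; b=(P[...,:2]-cc)@f
m=(Z>64)&(Z<130)&(abs(a-50)<25)&(abs(b)<25)
for lo in range(64,124,6):
    k=m&(Z>=lo)&(Z<lo+6)
    if k.sum(): print(lo,k.sum(),'a %.1f..%.1f b %.1f..%.1f'%(a[k].min(),a[k].max(),b[k].min(),b[k].max()))
g=(abs(a)<78)&(abs(b)<28)&(abs(Z-60)<5); print('ztop',Z[g].mean())
m2=(abs(Z-60)<4)&(abs(a)<95)&(abs(b)<45); print(cv2.minAreaRect(P[m2][:,:2].astype(np.float32)))
```

```text
t 12.85 pos [574.5 306.1 196.7] swz [495.1   5.2 196.7] rot [-3.141e+00 -1.000e-03  2.875e+00] F [ 0.3  0.4 -0.3] M [ 0.02 -0.05 -0.04] open 56.8
64 5 a 38.9..39.7 b -2.5..1.9
70 9 a 38.6..41.2 b -3.5..1.9
76 7 a 38.5..40.9 b -3.5..1.9
82 10 a 38.8..40.7 b -3.4..1.8
88 9 a 38.7..40.7 b -3.3..1.8
94 9 a 38.7..40.3 b -3.2..1.8
100 14 a 38.8..40.4 b -6.0..4.7
106 47 a 38.9..66.1 b -6.1..4.6
112 188 a 41.2..64.7 b -6.0..4.6
118 84 a 46.7..58.6 b -5.9..4.5
ztop 60.55736591020769
((525.7922973632812, 317.10321044921875), (60.218292236328125, 159.6286163330078), 74.7458724975586)
```

View pics/w6.png

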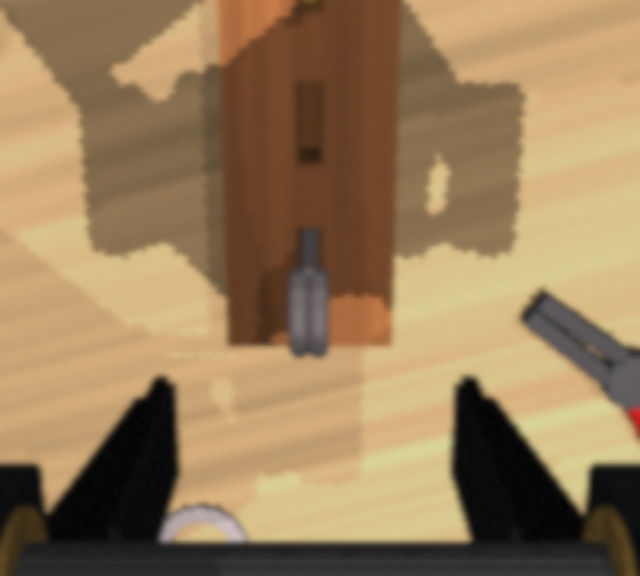

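The clip's coil is centred at crop column 309. The straight leg shows on the upper side in the image, which is the -e side of the rack. From depth the coil centre is at (576.4, 303.2), top 119. I'll descend and grip.

Call:
step_arm([
  {"x": -0.1,"y": -0.09,"z": 0.5,"rx": 0,"ry": 0,"rz": 0},
  {"x": 0,"y": 0,"z": 0.7,"rx": 0,"ry": 0,"rz": 0},
  {"x": 0,"y": 0,"z": 0.7,"rx": 0,"ry": 0,"rz": 0},
  {"x": 0,"y": 0,"z": 0.7,"rx": 0,"ry": 0,"rz": 0},
  {"x": 0,"y": 0,"z": 0.7,"rx": 0,"ry": 0,"rz": 0},
  {"x": 0,"y": 0,"z": 0.6,"rx": 0,"ry": 0,"rz": 0},
  {"x": 0,"y": 0,"z": 0.4,"rx": 0,"ry": 0,"rz": 0},
  {"x": 0,"y": 0,"z": 0.13,"rx": 0,"ry": 0,"rz": 0},
  {"x": 0,"y": 0,"z": 0,"rx": 0,"ry": 0,"rz": 0},
  {"x": 0,"y": 0,"z": 0,"rx": 0,"ry": 0,"rz": 0},
], jaw=0.4)

```text
t: 13.73
eef_pos: [577.3, 300.2, 88.0]
tcp_rot: [3.141, 0.001, 2.873]
ft_force: [0.2, 0.4, 0.6]
opening: 0.303
grip_force: 0.0
```

Call:
step_arm([
  {"x": 0,"y": 0,"z": 0,"rx": 0,"ry": 0,"rz": 0},
  {"x": 0,"y": 0,"z": 0,"rx": 0,"ry": 0,"rz": 0},
  {"x": 0,"y": 0,"z": 0,"rx": 0,"ry": 0,"rz": 0},
  {"x": 0,"y": 0,"z": 0,"rx": 0,"ry": 0,"rz": 0},
  {"x": 0,"y": 0,"z": 0,"rx": 0,"ry": 0,"rz": 0},
  {"x": 0,"y": 0,"z": 0,"rx": 0,"ry": 0,"rz": 0},
  {"x": 0,"y": 0,"z": 0,"rx": 0,"ry": 0,"rz": 0},
  {"x": 0,"y": 0,"z": 0,"rx": 0,"ry": 0,"rz": 0},
  {"x": 0,"y": 0,"z": 0,"rx": 0,"ry": 0,"rz": 0},
  {"x": 0,"y": 0,"z": 0,"rx": 0,"ry": 0,"rz": 0},
], jaw=1)

```text
t: 14.57
eef_pos: [577.6, 301.5, 87.8]
tcp_rot: [3.139, 0.002, 2.873]
ft_force: [1.8, 5.4, 0.3]
opening: 0.129
grip_force: 30.0
```

Run:
```python
from h import *
s,R=show(); print(s['grip_force'])
```

```text
t 14.5667 pos [577.6 301.5  87.8] swz [490.7   8.7  87.8] rot [3.139e+00 2.000e-03 2.873e+00] F [1.8 5.4 0.3] M [ 1.43 -0.3   0.03] open 12.2
29.99912917613983
```

Call:
step_arm([
  {"x": 0,"y": 0.06,"z": 0,"rx": 0,"ry": 0,"rz": 0},
  {"x": 0,"y": 0,"z": 0,"rx": 0,"ry": 0,"rz": 0},
  {"x": 0,"y": 0,"z": -0.2,"rx": 0,"ry": 0,"rz": 0},
  {"x": 0,"y": 0,"z": -0.4,"rx": 0,"ry": 0,"rz": 0},
  {"x": 0,"y": 0,"z": -0.6,"rx": 0,"ry": 0,"rz": 0},
  {"x": 0,"y": 0,"z": -0.7,"rx": 0,"ry": 0,"rz": 0},
  {"x": 0,"y": 0,"z": -0.7,"rx": 0,"ry": 0,"rz": 0},
  {"x": 0,"y": 0,"z": -0.7,"rx": 0,"ry": 0,"rz": 0},
  {"x": 0,"y": 0,"z": -0.7,"rx": 0,"ry": 0,"rz": 0},
  {"x": 0,"y": 0,"z": -0.6,"rx": 0,"ry": 0,"rz": 0},
])

```text
t: 15.4
eef_pos: [577.2, 301.3, 204.4]
tcp_rot: [-3.141, 0.001, 2.873]
ft_force: [0.2, 1.7, -0.6]
opening: 0.124
grip_force: 30.0
```

Run:
```python
from h import *
s,R=show()
```

```text
t 15.4 pos [577.2 301.3 204.4] swz [490.5   8.4 204.4] rot [-3.141e+00  1.000e-03  2.873e+00] F [ 0.2  1.7 -0.6] M [0.06 0.   0.03] open 11.7
```

Call:
step_arm([
  {"x": 0,"y": -0.3,"z": -0.2,"rx": 0,"ry": 0,"rz": -0.6},
  {"x": 0,"y": -0.5,"z": -0.2,"rx": 0,"ry": 0,"rz": -0.6},
  {"x": 0,"y": -0.7,"z": 0,"rx": 0,"ry": 0,"rz": -0.6},
  {"x": 0,"y": -0.8,"z": 0,"rx": 0,"ry": 0,"rz": 0},
  {"x": 0,"y": -0.9,"z": 0,"rx": 0,"ry": 0,"rz": 0},
  {"x": 0,"y": -0.9,"z": 0,"rx": 0,"ry": 0,"rz": 0},
  {"x": 0,"y": -0.9,"z": 0,"rx": 0,"ry": 0,"rz": 0},
  {"x": 0,"y": -0.7,"z": 0,"rx": 0,"ry": 0,"rz": 0},
  {"x": 0,"y": -0.6,"z": 0,"rx": 0,"ry": 0,"rz": 0},
  {"x": 0,"y": -0.4,"z": 0,"rx": 0,"ry": 0,"rz": 0},
])

```text
t: 16.23
eef_pos: [558.2, 133.8, 213.0]
tcp_rot: [-3.141, 0.0, 3.052]
ft_force: [-0.1, -0.1, -0.6]
opening: 0.121
grip_force: 30.0
```

Run:
```python
from h import *
s,R=show(); go(O+D*238+A*10.5+[0,0,212],R,s['eef_pos'])
```

```text
t 16.2333 pos [558.2 133.8 213. ] swz [322.    4.2 213. ] rot [-3.141  0.     3.052] F [-0.1 -0.1 -0.6] M [0.03 0.01 0.05] open 11.5
shift [-0.26 -3.36  0.04]
```

Call:
step_arm([
  {"x": -0.13,"y": -0.6,"z": 0,"rx": 0,"ry": 0,"rz": 0},
  {"x": -0.13,"y": -0.8,"z": 0,"rx": 0,"ry": 0,"rz": 0},
  {"x": 0,"y": -0.8,"z": 0,"rx": 0,"ry": 0,"rz": 0},
  {"x": 0,"y": -0.6,"z": 0,"rx": 0,"ry": 0,"rz": 0},
  {"x": 0,"y": -0.4,"z": 0,"rx": 0,"ry": 0,"rz": 0},
  {"x": 0,"y": 0,"z": 0,"rx": 0,"ry": 0,"rz": 0},
  {"x": 0,"y": 0,"z": 0,"rx": 0,"ry": 0,"rz": 0},
  {"x": 0,"y": 0,"z": 0,"rx": 0,"ry": 0,"rz": 0},
  {"x": 0,"y": 0,"z": 0,"rx": 0,"ry": 0,"rz": 0},
  {"x": 0,"y": 0,"z": 0,"rx": 0,"ry": 0,"rz": 0},
])

```text
t: 17.07
eef_pos: [558.0, 56.0, 212.2]
tcp_rot: [3.141, -0.0, 3.054]
ft_force: [0.6, -0.4, -1.2]
opening: 0.126
grip_force: 30.0
```

Run:
```python
from h import *
s,R=show(); c=cam('wrist'); np.savez('w7.npz',**c); im=c['image'][140:300,220:420,::-1]; cv2.imwrite('pics/w7.png',cv2.resize(im,None,fx=3.6,fy=3.6,interpolation=cv2.INTER_CUBIC))
```

```text
t 17.0667 pos [558.   56.  212.2] swz [244.5  10.9 212.2] rot [ 3.141 -0.     3.054] F [ 0.6 -0.4 -1.2] M [-0.02 -0.03 -0.01] open 12.0
```

View pics/w7.png

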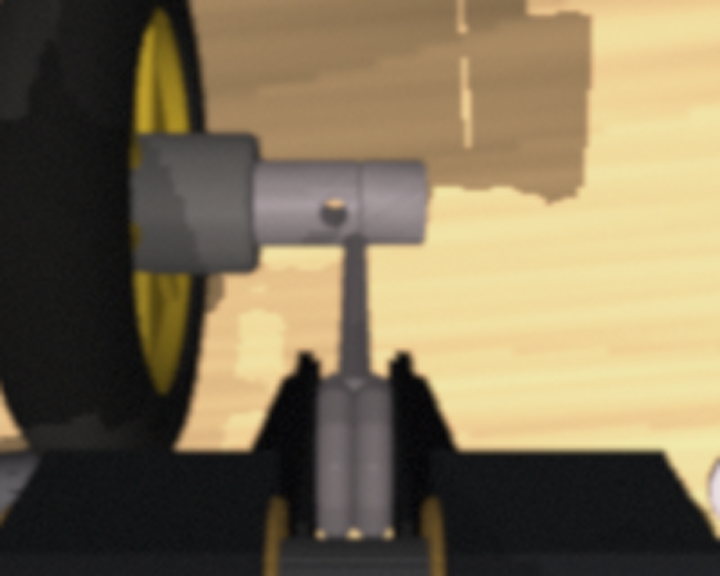

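The view shows the leg tip at crop (355,238) and the hole at (333,210), so the tip still stands outboard of the hole and short of it in x. I'll work out both positions.

Run:
```python
from h import *
c=dict(np.load('w7.npz')); P=cloud(c); s=state(); p0=s['eef_pos']; R=Ro.from_euler('xyz',s['tcp_rot']).as_matrix()
T=(P-p0)@R  # tool coords
for v in range(202,250,3):
    m=np.zeros((400,640),bool); m[v,305:335]=True; m&=(abs(T[...,1])<12)&(P[...,2]>120)
    if m.any(): u=np.nonzero(m[v])[0]; print(v,u.min(),u.max(),'tool',T[m].mean(0).round(1),'z',P[m][:,2].mean().round(1))
g=cv2.cvtColor(c['image'],cv2.COLOR_RGB2GRAY); print(g[190:206,305:321])
for u,v in [(220+333/3.6,140+210/3.6)]:
    q=plane(c,u,v,112.5); print('hole',q,axle(q),'tool',(q-p0)@R)
tip=p0+R@np.array([12.6,0,72.8]); print('tip pred',tip); x=c['R']@(p0+R@np.array([15.6,0,72.8]))+c['t']; print('pred edge px crop',(x[0]/x[2]*c['f']+c['cx']-220)*3.6,(x[1]/x[2]*c['f']+c['cy']-140)*3.6)
```

```text
205 308 327 tool [34.3 -0.   0.2] z 212.0
208 316 322 tool [14.9  0.2 61.1] z 151.1
211 316 322 tool [15.1  0.2 51.3] z 160.9
214 315 322 tool [14.7 -0.3 44.4] z 167.8
217 315 322 tool [14.8 -0.3 35.9] z 176.3
220 315 322 tool [14.8 -0.3 28.7] z 183.5
223 315 322 tool [14.7 -0.3 21.9] z 190.2
226 315 322 tool [14.7 -0.3 15.5] z 196.7
229 311 322 tool [ 22.1  -0.4 -10.6] z 222.8
232 315 322 tool [14.6 -0.3  3.8] z 208.4
235 315 322 tool [14.6 -0.3 -1.5] z 213.7
238 305 334 tool [13.6  0.7 -4.2] z 216.4
241 305 334 tool [13.   0.5 -7.9] z 220.0
244 305 334 tool [ 13.5   0.3 -13.6] z 225.8
247 305 334 tool [ 13.3   0.2 -17.8] z 229.9
[[130 130 131 130 130 130 129 129 131 131 131 130 128 125 120 123]
 [135 135 136 135 134 133 134 135 136 136 135 134 134 130 123 127]
 [141 142 143 142 142 143 143 143 142 143 142 143 140 139 129 131]
 [143 145 147 147 147 147 145 144 144 144 146 146 146 141 133 136]
 [146 148 149 150 149 147 145 147 149 148 147 147 147 145 136 138]
 [153 154 153 152 147 147 154 165 169 164 155 150 151 150 140 140]
 [159 160 157 149 138 144 164 181 184 175 160 153 157 156 145 139]
 [157 157 155 143 120 109 123 141 145 136 127 141 156 156 143 136]
 [151 151 148 130 101  86  87  93  94  90  95 125 148 148 137 132]
 [144 144 140 122  96  82  81  78  78  77  83 111 134 139 130 128]
 [138 138 135 122 100  83  80  79  76  75  85 111 131 134 126 127]
 [135 134 133 127 110  92  83  79  77  80  95 116 129 131 125 123]
 [131 130 130 128 120 107  95  89  85  95 112 123 128 128 121 118]
 [124 124 124 124 122 117 111 105 101 110 120 125 126 122 115 115]
 [116 111 110 110 109 108 106 105 105 113 121 120 114 108 103 108]
 [107 102 101 101  99  99  99 100 102 110 109 100  92  88  87  94]]
hole [543.58712995  51.00539631 112.5       ] [238.24143959  -3.04161452 112.5       ] tool [13.94172177 -6.14047435 99.68072276]
tip pred [545.46357587  57.00066709 139.38149136]
pred edge px crop 355.4354698812152 229.41316498872501
```

Call:
step_arm([
  {"x": 0.055,"y": -0.13,"z": 0,"rx": 0,"ry": 0,"rz": 0},
  {"x": 0,"y": -0.12,"z": 0,"rx": 0,"ry": 0,"rz": 0},
  {"x": 0,"y": 0,"z": 0,"rx": 0,"ry": 0,"rz": 0},
  {"x": 0,"y": 0,"z": 0.2,"rx": 0,"ry": 0,"rz": 0},
  {"x": 0,"y": 0,"z": 0.2,"rx": 0,"ry": 0,"rz": 0},
  {"x": 0,"y": 0,"z": 0.2,"rx": 0,"ry": 0,"rz": 0},
  {"x": 0,"y": 0,"z": 0.1,"rx": 0,"ry": 0,"rz": 0},
  {"x": 0,"y": 0,"z": 0,"rx": 0,"ry": 0,"rz": 0},
  {"x": 0,"y": 0,"z": 0,"rx": 0,"ry": 0,"rz": 0},
  {"x": 0,"y": 0,"z": 0,"rx": 0,"ry": 0,"rz": 0},
])

```text
t: 17.95
eef_pos: [556.2, 49.2, 194.8]
tcp_rot: [3.141, 0.0, 3.053]
ft_force: [0.5, 1.2, -0.7]
opening: 0.124
grip_force: 30.0
```

Run:
```python
from h import *
s,R=show(); c=cam('wrist'); np.savez('w8.npz',**c); im=c['image'][165:245,270:370,::-1]; cv2.imwrite('pics/w8.png',cv2.resize(im,None,fx=7,fy=7,interpolation=cv2.INTER_CUBIC))
```

```text
t 17.95 pos [556.2  49.2 194.8] swz [237.5   9.7 194.8] rot [3.141 0.    3.053] F [ 0.5  1.2 -0.7] M [ 0.06 -0.04  0.  ] open 11.8
```

View pics/w8.png

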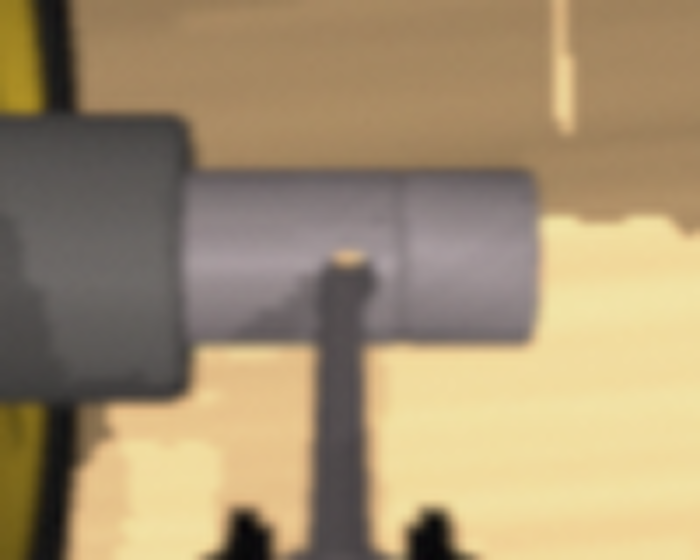

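The tip now sits over the hole: the leg is at column 342 and the hole spans about 322 to 374. I'll nudge +0.6 mm along the bar and lower gently.

Call:
step_arm([
  {"x": 0,"y": 0.025,"z": 0,"rx": 0,"ry": 0,"rz": 0},
  {"x": 0,"y": 0,"z": 0.06,"rx": 0,"ry": 0,"rz": 0},
  {"x": 0,"y": 0,"z": 0.06,"rx": 0,"ry": 0,"rz": 0},
  {"x": 0,"y": 0,"z": 0.06,"rx": 0,"ry": 0,"rz": 0},
  {"x": 0,"y": 0,"z": 0.06,"rx": 0,"ry": 0,"rz": 0},
  {"x": 0,"y": 0,"z": 0.06,"rx": 0,"ry": 0,"rz": 0},
  {"x": 0,"y": 0,"z": 0.06,"rx": 0,"ry": 0,"rz": 0},
  {"x": 0,"y": 0,"z": 0.04,"rx": 0,"ry": 0,"rz": 0},
  {"x": 0,"y": 0,"z": 0,"rx": 0,"ry": 0,"rz": 0},
  {"x": 0,"y": 0,"z": 0,"rx": 0,"ry": 0,"rz": 0},
])

```text
t: 18.83
eef_pos: [556.2, 49.8, 184.6]
tcp_rot: [3.142, -0.0, 3.053]
ft_force: [-0.2, -0.4, -1.6]
opening: 0.124
grip_force: 30.0
```

Call:
step_arm([
  {"x": 0,"y": 0,"z": 0.02,"rx": 0,"ry": 0,"rz": 0},
  {"x": 0,"y": 0,"z": 0.02,"rx": 0,"ry": 0,"rz": 0},
  {"x": 0,"y": 0,"z": 0.02,"rx": 0,"ry": 0,"rz": 0},
  {"x": 0,"y": 0,"z": 0.02,"rx": 0,"ry": 0,"rz": 0},
  {"x": 0,"y": 0,"z": 0.02,"rx": 0,"ry": 0,"rz": 0},
  {"x": 0,"y": 0,"z": 0.02,"rx": 0,"ry": 0,"rz": 0},
  {"x": 0,"y": 0,"z": 0,"rx": 0,"ry": 0,"rz": 0},
  {"x": 0,"y": 0,"z": 0,"rx": 0,"ry": 0,"rz": 0},
  {"x": 0,"y": 0,"z": 0,"rx": 0,"ry": 0,"rz": 0},
  {"x": 0,"y": 0,"z": 0,"rx": 0,"ry": 0,"rz": 0},
])

```text
t: 19.67
eef_pos: [556.2, 49.8, 181.7]
tcp_rot: [3.142, 0.0, 3.053]
ft_force: [0.4, 0.3, -0.4]
opening: 0.126
grip_force: 30.0
```

Call:
step_arm([
  {"x": 0,"y": 0,"z": 0.03,"rx": 0,"ry": 0,"rz": 0},
  {"x": 0,"y": 0,"z": 0.03,"rx": 0,"ry": 0,"rz": 0},
  {"x": 0,"y": 0,"z": 0.03,"rx": 0,"ry": 0,"rz": 0},
  {"x": 0,"y": 0,"z": 0.03,"rx": 0,"ry": 0,"rz": 0},
  {"x": 0,"y": 0,"z": 0.03,"rx": 0,"ry": 0,"rz": 0},
  {"x": 0,"y": 0,"z": 0.03,"rx": 0,"ry": 0,"rz": 0},
  {"x": 0,"y": 0,"z": 0.03,"rx": 0,"ry": 0,"rz": 0},
  {"x": 0,"y": 0,"z": 0,"rx": 0,"ry": 0,"rz": 0},
  {"x": 0,"y": 0,"z": 0,"rx": 0,"ry": 0,"rz": 0},
  {"x": 0,"y": 0,"z": 0,"rx": 0,"ry": 0,"rz": 0},
])

```text
t: 20.5
eef_pos: [556.2, 49.8, 176.5]
tcp_rot: [3.141, 0.0, 3.053]
ft_force: [0.4, -0.3, -0.6]
opening: 0.126
grip_force: 30.0
```

Call:
step_arm([
  {"x": 0,"y": 0,"z": 0.05,"rx": 0,"ry": 0,"rz": 0},
  {"x": 0,"y": 0,"z": 0.05,"rx": 0,"ry": 0,"rz": 0},
  {"x": 0,"y": 0,"z": 0.05,"rx": 0,"ry": 0,"rz": 0},
  {"x": 0,"y": 0,"z": 0.05,"rx": 0,"ry": 0,"rz": 0},
  {"x": 0,"y": 0,"z": 0.05,"rx": 0,"ry": 0,"rz": 0},
  {"x": 0,"y": 0,"z": 0.05,"rx": 0,"ry": 0,"rz": 0},
  {"x": 0,"y": 0,"z": 0.05,"rx": 0,"ry": 0,"rz": 0},
  {"x": 0,"y": 0,"z": 0.05,"rx": 0,"ry": 0,"rz": 0},
  {"x": 0,"y": 0,"z": 0,"rx": 0,"ry": 0,"rz": 0},
  {"x": 0,"y": 0,"z": 0,"rx": 0,"ry": 0,"rz": 0},
])

```text
t: 21.33
eef_pos: [556.1, 49.8, 166.4]
tcp_rot: [3.142, -0.0, 3.053]
ft_force: [-0.1, -0.9, -0.7]
opening: 0.121
grip_force: 30.0
```

Run:
```python
from h import *
show()
```

```text
t 21.3333 pos [556.1  49.8 166.4] swz [238.1   9.6 166.4] rot [ 3.142 -0.     3.053] F [-0.1 -0.9 -0.7] M [ 0.    0.01 -0.07] open 11.5
```

Call:
step_arm([
  {"x": 0,"y": 0,"z": 0.04,"rx": 0,"ry": 0,"rz": 0},
  {"x": 0,"y": 0,"z": 0.04,"rx": 0,"ry": 0,"rz": 0},
  {"x": 0,"y": 0,"z": 0.04,"rx": 0,"ry": 0,"rz": 0},
  {"x": 0,"y": 0,"z": 0.04,"rx": 0,"ry": 0,"rz": 0},
  {"x": 0,"y": 0,"z": 0.04,"rx": 0,"ry": 0,"rz": 0},
  {"x": 0,"y": 0,"z": 0.04,"rx": 0,"ry": 0,"rz": 0},
  {"x": 0,"y": 0,"z": 0,"rx": 0,"ry": 0,"rz": 0},
  {"x": 0,"y": 0,"z": 0,"rx": 0,"ry": 0,"rz": 0},
  {"x": 0,"y": 0,"z": 0,"rx": 0,"ry": 0,"rz": 0},
  {"x": 0,"y": 0,"z": 0,"rx": 0,"ry": 0,"rz": 0},
])

```text
t: 22.17
eef_pos: [556.3, 49.8, 160.6]
tcp_rot: [3.141, 0.001, 3.053]
ft_force: [4.0, 0.2, 0.5]
opening: 0.125
grip_force: 30.0
```

Call:
step_arm([
  {"x": 0,"y": 0,"z": 0.03,"rx": 0,"ry": 0,"rz": 0},
  {"x": 0,"y": 0,"z": 0.03,"rx": 0,"ry": 0,"rz": 0},
  {"x": 0,"y": 0,"z": 0.03,"rx": 0,"ry": 0,"rz": 0},
  {"x": 0,"y": 0,"z": 0.03,"rx": 0,"ry": 0,"rz": 0},
  {"x": 0,"y": 0,"z": 0,"rx": 0,"ry": 0,"rz": 0},
  {"x": 0,"y": 0,"z": 0,"rx": 0,"ry": 0,"rz": 0},
  {"x": 0,"y": 0,"z": 0,"rx": 0,"ry": 0,"rz": 0},
  {"x": 0,"y": 0,"z": 0,"rx": 0,"ry": 0,"rz": 0},
  {"x": 0,"y": 0,"z": 0,"rx": 0,"ry": 0,"rz": 0},
  {"x": 0,"y": 0,"z": 0,"rx": 0,"ry": 0,"rz": 0},
])

```text
t: 23.0
eef_pos: [556.1, 49.8, 157.4]
tcp_rot: [3.142, 0.0, 3.053]
ft_force: [3.9, -0.3, 0.0]
opening: 0.126
grip_force: 30.0
```

Run:
```python
from h import *
show()
```

```text
t 23.0 pos [556.1  49.8 157.4] swz [238.1   9.6 157.4] rot [3.142 0.    3.053] F [ 3.9 -0.3  0. ] M [-0.02 -0.76 -0.01] open 12.0
```

Run:
```python
from h import *
s,R=show(); c=cam('wrist'); np.savez('w9.npz',**c)
for n in ('w7','w8'):
    o=dict(np.load(n+'.npz')); a=o['image'][230:288,305:332].astype(int); b=c['image'][230:288,305:332].astype(int); print(n,abs(a-b).mean())
    for sh in range(-3,4):
        print(sh,abs(a[5:50]-b[5+sh:50+sh]).mean().round(2),end=' ')
    print()
P=cloud(c);T=(P-s['eef_pos'])@R
for v in range(202,240,3):
    m=np.zeros((400,640),bool); m[v,300:340]=True; m&=(abs(T[...,1])<12)&(P[...,2]>100)
    if m.any(): u=np.nonzero(m[v])[0]; print(v,u.min(),u.max(),'tool',T[m].mean(0).round(1),'z',P[m][:,2].mean().round(1))
```

```text
t 23.0 pos [556.1  49.8 157.4] swz [238.1   9.6 157.4] rot [3.142 0.    3.053] F [ 3.9 -0.3  0. ] M [-0.02 -0.76 -0.01] open 12.0
w7 4.500425713069391
-3 11.08 -2 8.7 -1 6.23 0 4.27 1 5.51 2 8.07 3 10.51 
w8 3.925925925925926
-3 10.72 -2 8.26 -1 5.7 0 3.68 1 4.99 2 7.55 3 10.03 
202 305 337 tool [24.8  0.1 43.8] z 113.6
205 305 333 tool [21.1  0.1 48.3] z 109.1
208 305 333 tool [19.   0.1 46.7] z 110.7
211 305 333 tool [16.9  0.1 45.5] z 112.0
214 305 333 tool [14.2 -0.  45.8] z 111.6
217 305 333 tool [12.4  0.1 43.5] z 113.9
220 305 333 tool [10.6  0.1 41.4] z 116.1
223 305 333 tool [ 8.4  0.1 40.2] z 117.2
226 305 333 tool [ 5.9  0.1 40.2] z 117.2
229 315 322 tool [14.1 -0.4 10.9] z 146.5
232 315 322 tool [14.  -0.4  5.5] z 151.9
235 315 322 tool [14.1 -0.4 -0.2] z 157.6
238 303 334 tool [13.1 -0.4 -3. ] z 160.4
```

Call:
step_arm([
  {"x": 0,"y": 0,"z": 0.03,"rx": 0,"ry": 0,"rz": 0},
  {"x": 0,"y": 0,"z": 0.03,"rx": 0,"ry": 0,"rz": 0},
  {"x": 0,"y": 0,"z": 0.03,"rx": 0,"ry": 0,"rz": 0},
  {"x": 0,"y": 0,"z": 0.03,"rx": 0,"ry": 0,"rz": 0},
  {"x": 0,"y": 0,"z": 0,"rx": 0,"ry": 0,"rz": 0},
  {"x": 0,"y": 0,"z": 0,"rx": 0,"ry": 0,"rz": 0},
  {"x": 0,"y": 0,"z": 0,"rx": 0,"ry": 0,"rz": 0},
  {"x": 0,"y": 0,"z": 0,"rx": 0,"ry": 0,"rz": 0},
  {"x": 0,"y": 0,"z": 0,"rx": 0,"ry": 0,"rz": 0},
  {"x": 0,"y": 0,"z": 0,"rx": 0,"ry": 0,"rz": 0},
])

```text
t: 23.88
eef_pos: [556.2, 49.8, 154.4]
tcp_rot: [3.142, -0.0, 3.053]
ft_force: [3.6, 0.1, 1.2]
opening: 0.123
grip_force: 30.0
```

Call:
step_arm([
  {"x": 0,"y": 0,"z": 0.03,"rx": 0,"ry": 0,"rz": 0},
  {"x": 0,"y": 0,"z": 0.03,"rx": 0,"ry": 0,"rz": 0},
  {"x": 0,"y": 0,"z": 0.03,"rx": 0,"ry": 0,"rz": 0},
  {"x": 0,"y": 0,"z": 0.03,"rx": 0,"ry": 0,"rz": 0},
  {"x": 0,"y": 0,"z": 0,"rx": 0,"ry": 0,"rz": 0},
  {"x": 0,"y": 0,"z": 0,"rx": 0,"ry": 0,"rz": 0},
  {"x": 0,"y": 0,"z": 0,"rx": 0,"ry": 0,"rz": 0},
  {"x": 0,"y": 0,"z": 0,"rx": 0,"ry": 0,"rz": 0},
  {"x": 0,"y": 0,"z": 0,"rx": 0,"ry": 0,"rz": 0},
  {"x": 0,"y": 0,"z": 0,"rx": 0,"ry": 0,"rz": 0},
])

```text
t: 24.72
eef_pos: [556.0, 49.8, 151.3]
tcp_rot: [3.142, -0.0, 3.053]
ft_force: [3.9, -0.6, -1.5]
opening: 0.123
grip_force: 30.0
```

Call:
step_arm([
  {"x": 0,"y": 0,"z": 0.03,"rx": 0,"ry": 0,"rz": 0},
  {"x": 0,"y": 0,"z": 0.03,"rx": 0,"ry": 0,"rz": 0},
  {"x": 0,"y": 0,"z": 0.03,"rx": 0,"ry": 0,"rz": 0},
  {"x": 0,"y": 0,"z": 0,"rx": 0,"ry": 0,"rz": 0},
  {"x": 0,"y": 0,"z": 0,"rx": 0,"ry": 0,"rz": 0},
  {"x": 0,"y": 0,"z": 0,"rx": 0,"ry": 0,"rz": 0},
  {"x": 0,"y": 0,"z": 0,"rx": 0,"ry": 0,"rz": 0},
  {"x": 0,"y": 0,"z": 0,"rx": 0,"ry": 0,"rz": 0},
  {"x": 0,"y": 0,"z": 0,"rx": 0,"ry": 0,"rz": 0},
  {"x": 0,"y": 0,"z": 0,"rx": 0,"ry": 0,"rz": 0},
])

```text
t: 25.55
eef_pos: [556.1, 49.8, 149.1]
tcp_rot: [3.142, -0.0, 3.053]
ft_force: [3.4, -0.0, -0.9]
opening: 0.127
grip_force: 30.0
```

Run:
```python
from h import *
s,R=show(); c=cam('scene'); np.savez('s9.npz',**c)
h=O+D*238; P=cloud(c); q=P-h; S=(P-O)@D; W=(P-O)@A; Z=P[...,2]
m=(abs(S-238)<10)&(W>-40)&(W<40)&(Z>50)&(Z<112)
for lo in range(52,112,6):
    k=m&(Z>=lo)&(Z<lo+6)
    if k.sum(): print(lo,k.sum(),'s %.1f..%.1f w %.1f..%.1f'%(S[k].min(),S[k].max(),W[k].min(),W[k].max()))
```

```text
t 25.55 pos [556.1  49.8 149.1] swz [238.1   9.5 149.1] rot [ 3.142 -0.     3.053] F [ 3.4 -0.  -0.9] M [ 0.   -0.8   0.02] open 12.0
76 2 s 240.0..242.4 w 23.4..25.2
82 2 s 240.6..244.3 w 23.0..23.4
88 6 s 237.8..244.5 w 15.8..22.8
94 7 s 236.0..244.8 w -5.1..19.3
100 11 s 237.7..246.7 w 0.7..19.3
106 19 s 233.1..245.8 w -9.7..18.5
```

The scene depth shows the bow leg outside the bar, its end splayed to w≈24 (sprung about 0.06 rad), so it is riding over as it should. I'll continue down.

Call:
step_arm([
  {"x": 0,"y": 0,"z": 0.03,"rx": 0,"ry": 0,"rz": 0},
  {"x": 0,"y": 0,"z": 0.03,"rx": 0,"ry": 0,"rz": 0},
  {"x": 0,"y": 0,"z": 0.03,"rx": 0,"ry": 0,"rz": 0},
  {"x": 0,"y": 0,"z": 0.03,"rx": 0,"ry": 0,"rz": 0},
  {"x": 0,"y": 0,"z": 0.03,"rx": 0,"ry": 0,"rz": 0},
  {"x": 0,"y": 0,"z": 0,"rx": 0,"ry": 0,"rz": 0},
  {"x": 0,"y": 0,"z": 0,"rx": 0,"ry": 0,"rz": 0},
  {"x": 0,"y": 0,"z": 0,"rx": 0,"ry": 0,"rz": 0},
  {"x": 0,"y": 0,"z": 0,"rx": 0,"ry": 0,"rz": 0},
  {"x": 0,"y": 0,"z": 0,"rx": 0,"ry": 0,"rz": 0},
])

```text
t: 26.43
eef_pos: [556.1, 49.8, 145.2]
tcp_rot: [3.142, -0.0, 3.053]
ft_force: [3.2, -0.6, -4.8]
opening: 0.124
grip_force: 30.0
```

Call:
step_arm([
  {"x": 0,"y": 0,"z": 0.03,"rx": 0,"ry": 0,"rz": 0},
  {"x": 0,"y": 0,"z": 0.03,"rx": 0,"ry": 0,"rz": 0},
  {"x": 0,"y": 0,"z": 0.03,"rx": 0,"ry": 0,"rz": 0},
  {"x": 0,"y": 0,"z": 0,"rx": 0,"ry": 0,"rz": 0},
  {"x": 0,"y": 0,"z": 0,"rx": 0,"ry": 0,"rz": 0},
  {"x": 0,"y": 0,"z": 0,"rx": 0,"ry": 0,"rz": 0},
  {"x": 0,"y": 0,"z": 0,"rx": 0,"ry": 0,"rz": 0},
  {"x": 0,"y": 0,"z": 0,"rx": 0,"ry": 0,"rz": 0},
  {"x": 0,"y": 0,"z": 0,"rx": 0,"ry": 0,"rz": 0},
  {"x": 0,"y": 0,"z": 0,"rx": 0,"ry": 0,"rz": 0},
])

```text
t: 27.27
eef_pos: [556.1, 49.8, 143.1]
tcp_rot: [3.142, -0.0, 3.053]
ft_force: [3.5, -0.0, -6.4]
opening: 0.124
grip_force: 30.0
```

Call:
step_arm([
  {"x": 0,"y": 0,"z": 0.03,"rx": 0,"ry": 0,"rz": 0},
  {"x": 0,"y": 0,"z": 0.03,"rx": 0,"ry": 0,"rz": 0},
  {"x": 0,"y": 0,"z": 0.03,"rx": 0,"ry": 0,"rz": 0},
  {"x": 0,"y": 0,"z": 0,"rx": 0,"ry": 0,"rz": 0},
  {"x": 0,"y": 0,"z": 0,"rx": 0,"ry": 0,"rz": 0},
  {"x": 0,"y": 0,"z": 0,"rx": 0,"ry": 0,"rz": 0},
  {"x": 0,"y": 0,"z": 0,"rx": 0,"ry": 0,"rz": 0},
  {"x": 0,"y": 0,"z": 0,"rx": 0,"ry": 0,"rz": 0},
  {"x": 0,"y": 0,"z": 0,"rx": 0,"ry": 0,"rz": 0},
  {"x": 0,"y": 0,"z": 0,"rx": 0,"ry": 0,"rz": 0},
])

```text
t: 28.1
eef_pos: [556.1, 49.8, 140.9]
tcp_rot: [3.142, -0.0, 3.053]
ft_force: [3.3, -0.6, -6.5]
opening: 0.125
grip_force: 30.0
```

Call:
step_arm([
  {"x": 0,"y": 0,"z": 0.03,"rx": 0,"ry": 0,"rz": 0},
  {"x": 0,"y": 0,"z": 0.03,"rx": 0,"ry": 0,"rz": 0},
  {"x": 0,"y": 0,"z": 0,"rx": 0,"ry": 0,"rz": 0},
  {"x": 0,"y": 0,"z": 0,"rx": 0,"ry": 0,"rz": 0},
  {"x": 0,"y": 0,"z": 0,"rx": 0,"ry": 0,"rz": 0},
  {"x": 0,"y": 0,"z": 0,"rx": 0,"ry": 0,"rz": 0},
  {"x": 0,"y": 0,"z": 0,"rx": 0,"ry": 0,"rz": 0},
  {"x": 0,"y": 0,"z": 0,"rx": 0,"ry": 0,"rz": 0},
  {"x": 0,"y": 0,"z": 0,"rx": 0,"ry": 0,"rz": 0},
  {"x": 0,"y": 0,"z": 0,"rx": 0,"ry": 0,"rz": 0},
])

```text
t: 28.93
eef_pos: [556.1, 49.8, 139.4]
tcp_rot: [3.142, -0.0, 3.053]
ft_force: [0.4, 0.5, -5.1]
opening: 0.126
grip_force: 30.0
```

Call:
step_arm([
  {"x": 0,"y": 0,"z": 0.02,"rx": 0,"ry": 0,"rz": 0},
  {"x": 0,"y": 0,"z": 0.02,"rx": 0,"ry": 0,"rz": 0},
  {"x": 0,"y": 0,"z": 0,"rx": 0,"ry": 0,"rz": 0},
  {"x": 0,"y": 0,"z": 0,"rx": 0,"ry": 0,"rz": 0},
  {"x": 0,"y": 0,"z": 0,"rx": 0,"ry": 0,"rz": 0},
  {"x": 0,"y": 0,"z": 0,"rx": 0,"ry": 0,"rz": 0},
  {"x": 0,"y": 0,"z": 0,"rx": 0,"ry": 0,"rz": 0},
  {"x": 0,"y": 0,"z": 0,"rx": 0,"ry": 0,"rz": 0},
  {"x": 0,"y": 0,"z": 0,"rx": 0,"ry": 0,"rz": 0},
  {"x": 0,"y": 0,"z": 0,"rx": 0,"ry": 0,"rz": 0},
])

```text
t: 29.77
eef_pos: [556.1, 49.8, 138.4]
tcp_rot: [3.141, -0.0, 3.053]
ft_force: [0.8, -0.1, -3.1]
opening: 0.125
grip_force: 30.0
```

Call:
step_arm([
  {"x": 0,"y": 0,"z": 0.02,"rx": 0,"ry": 0,"rz": 0},
  {"x": 0,"y": 0,"z": 0.02,"rx": 0,"ry": 0,"rz": 0},
  {"x": 0,"y": 0,"z": 0,"rx": 0,"ry": 0,"rz": 0},
  {"x": 0,"y": 0,"z": 0,"rx": 0,"ry": 0,"rz": 0},
  {"x": 0,"y": 0,"z": 0,"rx": 0,"ry": 0,"rz": 0},
  {"x": 0,"y": 0,"z": 0,"rx": 0,"ry": 0,"rz": 0},
  {"x": 0,"y": 0,"z": 0,"rx": 0,"ry": 0,"rz": 0},
  {"x": 0,"y": 0,"z": 0,"rx": 0,"ry": 0,"rz": 0},
  {"x": 0,"y": 0,"z": 0,"rx": 0,"ry": 0,"rz": 0},
  {"x": 0,"y": 0,"z": 0,"rx": 0,"ry": 0,"rz": 0},
])

```text
t: 30.6
eef_pos: [556.3, 49.8, 137.6]
tcp_rot: [3.141, 0.0, 3.053]
ft_force: [-0.8, -0.1, 5.9]
opening: 0.126
grip_force: 30.0
```

Run:
```python
from h import *
show()
```

```text
t 30.6 pos [556.3  49.8 137.6] swz [238.2   9.7 137.6] rot [3.141 0.    3.053] F [-0.8 -0.1  5.9] M [0.04 0.17 0.02] open 12.0
```

It has seated: the pull fell away and the hard stop came in at the expected height. I'll ease off, release and rise.

Call:
step_arm([
  {"x": 0,"y": 0,"z": -0.008,"rx": 0,"ry": 0,"rz": 0},
  {"x": 0,"y": 0,"z": 0,"rx": 0,"ry": 0,"rz": 0},
  {"x": 0,"y": 0,"z": 0,"rx": 0,"ry": 0,"rz": 0},
  {"x": 0,"y": 0,"z": 0,"rx": 0,"ry": 0,"rz": 0},
  {"x": 0,"y": 0,"z": 0,"rx": 0,"ry": 0,"rz": 0},
  {"x": 0,"y": 0,"z": 0,"rx": 0,"ry": 0,"rz": 0},
  {"x": 0,"y": 0,"z": 0,"rx": 0,"ry": 0,"rz": 0},
  {"x": 0,"y": 0,"z": 0,"rx": 0,"ry": 0,"rz": 0},
  {"x": 0,"y": 0,"z": 0,"rx": 0,"ry": 0,"rz": 0},
  {"x": 0,"y": 0,"z": 0,"rx": 0,"ry": 0,"rz": 0},
], jaw=0.4)

```text
t: 31.43
eef_pos: [556.2, 49.8, 137.7]
tcp_rot: [3.141, 0.0, 3.053]
ft_force: [-0.1, -0.4, 0.3]
opening: 0.305
grip_force: 0.0
```

Call:
step_arm([
  {"x": 0,"y": 0,"z": -0.1,"rx": 0,"ry": 0,"rz": 0},
  {"x": 0,"y": 0,"z": -0.2,"rx": 0,"ry": 0,"rz": 0},
  {"x": 0,"y": 0,"z": -0.4,"rx": 0,"ry": 0,"rz": 0},
  {"x": 0,"y": 0,"z": -0.5,"rx": 0,"ry": 0,"rz": 0},
  {"x": 0,"y": 0,"z": -0.5,"rx": 0,"ry": 0,"rz": 0},
  {"x": 0,"y": 0,"z": -0.5,"rx": 0,"ry": 0,"rz": 0},
  {"x": 0,"y": 0,"z": -0.5,"rx": 0,"ry": 0,"rz": 0},
  {"x": 0,"y": 0,"z": -0.5,"rx": 0,"ry": 0,"rz": 0},
  {"x": 0,"y": 0,"z": 0,"rx": 0,"ry": 0,"rz": 0},
  {"x": 0,"y": 0,"z": 0,"rx": 0,"ry": 0,"rz": 0},
])

```text
t: 32.27
eef_pos: [556.3, 49.8, 218.5]
tcp_rot: [3.141, 0.002, 3.053]
ft_force: [-0.4, -0.1, -0.5]
opening: 0.3
grip_force: 0.0
```

Run:
```python
from h import *
s,R=show()
for n in ('wrist','scene'):
    c=cam(n); P=cloud(c); S=(P-O)@D; W=(P-O)@A; Z=P[...,2]
    print(n)
    m=(abs(S-238.3)<9)&(W>-25)&(W<40)&(Z>45)&(Z<178)
    for lo in list(range(58,114,8))+list(range(122,178,8)):
        k=m&(Z>=lo)&(Z<lo+8)
        if k.sum()>1: print(lo,k.sum(),'s %.1f..%.1f w %.1f..%.1f z<%.1f'%(S[k].min(),S[k].max(),W[k].min(),W[k].max(),Z[k].max()))
    m=(abs(W+2)<6)&(Z>117)&(Z<124)&(S>180)&(S<230); print('hub face s',S[m].max() if m.any() else None)
```

```text
t 32.2667 pos [556.3  49.8 218.5] swz [238.1   9.7 218.5] rot [3.141e+00 2.000e-03 3.053e+00] F [-0.4 -0.1 -0.5] M [-0.01  0.02 -0.01] open 28.5
wrist
98 56 s 230.2..246.9 w -15.4..9.2 z<106.0
106 274 s 229.3..246.8 w -14.0..8.6 z<113.8
122 13 s 235.5..240.3 w -4.6..-3.0 z<129.4
130 12 s 235.5..240.2 w -4.7..-3.2 z<137.6
138 14 s 235.6..240.2 w -4.4..-3.2 z<145.5
146 15 s 233.9..241.8 w -4.4..-3.2 z<153.8
154 77 s 232.2..243.5 w -4.3..22.0 z<162.0
162 343 s 232.2..243.5 w -2.3..21.5 z<169.9
170 5 s 236.6..241.6 w 6.9..11.3 z<170.2
hub face s 216.43554721824657
scene
66 4 s 237.9..242.2 w -0.9..19.6 z<72.1
74 8 s 237.7..244.5 w 2.0..20.6 z<81.3
82 6 s 238.2..244.5 w 10.2..16.7 z<88.7
90 5 s 238.5..242.6 w 9.9..14.8 z<96.9
98 13 s 230.1..244.3 w -5.6..17.0 z<105.8
106 28 s 229.3..246.3 w -9.3..14.0 z<113.1
122 7 s 238.4..244.6 w -1.7..16.3 z<129.5
130 10 s 239.3..243.1 w -3.2..18.1 z<137.2
138 10 s 232.4..244.8 w -1.3..22.9 z<144.6
146 24 s 233.8..246.0 w 1.0..24.0 z<152.2
154 18 s 234.9..246.9 w -1.8..24.6 z<161.9
162 34 s 234.4..246.5 w 0.5..23.5 z<169.5
170 2 s 240.6..242.1 w 7.6..11.8 z<171.1
hub face s 200.96103743736273
```

Checked: the coil top is at about 169 (expected 155+14), the leg is upright, the bow hugs the bar, and the hub face is still home. Everything is released and clear, so I'm handing in.

```bash
python3 -c "
from cell import *
print(job_done())"
```

```text
the job is handed in; nothing more can be done
None
```

The wheel is pushed home against the collar, the big R-clip is seated through the cross hole with its bow round the axle and the gripper clear, and the job was handed in at about 32 s.

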